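# Clear the insert and swing the rotary stage to its index pointer

## Task

First pick up the steel mould insert that stands in the way on the microscope's rotary stage and stand it upright in the grey parts tray, without moving the stage's lever meanwhile. Then swing the lever round until it points squarely at the small index pointer on the rim of the base, and leave it there. Do not knock the microscope or the pointer, and leave everything else on the bench where it is.

Things in the scene. Friction and masses are not known exactly. Their poses are not given: they have to be found in the camera images.
- stage: Fixed white stand: round base, radius 125 mm, 20 mm thick, with a tongue to its own +x that carries a column. Origin: on the bench surface, on the vertical axis of the rotary stage. Its -x points roughly to the robot; it stands at varying places and yaws.
- scope: Stereo microscope fixed on the stand, same origin and axes. Its round white dome light, radius 78 mm, is centred over the rotary axis, flat underside 128 mm above the bench; above it the microscope rises to 410 mm. Lever knob and insert stand just below the dome's edge, where a vertical gripper's body would hit it: tilt the tool, its body leaning outward from the axis.
- lever (a joint): Angle (rad) of the hand lever of the rotary stage, a hinge about the stand's vertical axis, range -1.25 to 1.25. 0: lever points along the stand's -x; grows counter-clockwise seen from above (towards the stand's -y). Stiff: stays where left; needs about 2 N at the knob.
- lever_knob (a point): Point on the black lever knob's axis, 70 mm above the bench, 92 mm from the rotary axis. The knob is an upright black round post, diameter 20 mm, from 46 to 86 mm above the bench. It ends the flat steel lever arm (12 mm wide, 38 to 48 mm above the bench) of an aluminium turntable (radius 57 mm). The point's x axis lies along the lever, -x outward.
- pointer (a joint): Angle (rad) of the index pointer, same zero and sense as lever. It differs from start to start; the lever is right when the two angles are equal.
- pointer_tip (a point): Top of the index pointer's inward point, 101 mm from the rotary axis, 28 mm above the bench. The pointer is a small steel tab, 14 mm wide, pointed inward, with a dark thumbscrew (12 mm across, top 36 mm above the bench), from 101 to 128 mm from the axis. The point's x axis lies along the pointer, -x outward.
- insert: Loose plain steel mould insert, about 0.4 kg, standing on the base (bench +20 mm) between the lever and the pointer, about 86 mm from the rotary axis. 36 mm (x) by 30 mm (y), 36 mm high, with a step 22 mm (x, centred at x = +4 mm) by 30 mm (y) on top, 50 mm high in all. Origin: centre of its underside, z up. Grip across its 30 mm (y).
- tray: Fixed open grey plastic parts tray, 150 mm (x) by 130 mm (y) outside, 18 mm high, 4 mm walls, floor about 4 mm above the bench. Origin: centre of its underside. It stands to the left or the right of the stand. A brass bush stands in it near x = +50 mm.
- bush: Bystander: loose brass bush, 24 mm across, 22 mm high, standing in the tray. Origin: centre of its underside.
- plate: Bystander: fixed steel mould plate 150 x 110 x 24 mm lying on the bench on the side where the tray is not. Origin: centre of its underside.
- loupe: Bystander: loose black loupe, 36 mm across, 32 mm high. Origin: centre of its underside.
- driver: Bystander: loose screwdriver lying on the bench near the robot.
- cleaner: Bystander: loose white bottle, 54 mm across, 130 mm high. Origin: centre of its underside.
- gauge: Bystander: loose dark steel block 60 x 35 x 35 mm with a 10 mm stub on top. Origin: centre of its underside.
- pot: Bystander: loose aluminium cup, 70 mm across, 85 mm high. Origin: centre of its underside.

How it is judged:
By the outcome, as a careful person would: the job done as asked, in the order asked, and still so for the second after the job is handed in, with the robot touching nothing.
It also fails if it takes over 59 s, if anything falls off the work surface, if the arm or the gripper's body presses on something with over 40 N, if the wrist force passes 120 N, or if a joint passes its speed limit or range.

## Robot

A 6-joint arm with a two-finger parallel gripper is mounted at the origin on the work surface. World frame = base frame: x ahead of the robot, y to its left, z up, the work surface at z = 0. Lengths are in m, angles in rad, forces in N, time in s.
With the tool pointing down it reaches from about 0.375 to 0.9 m from the base axis. Payload 3.1 kg.
Tool frame: the origin (TCP) lies at the very end of the fingers, on their centre line; the grasp point (between the pads) lies behind it (robot.tcp_to_grasp is the y of the grasp point in the tool frame, in m); y points along the fingers, z is the direction in which the jaws open and shut, and the axes are right-handed (so a half turn about y gives the same grasp; the last joint's range is limited). The gripper opens to 87 mm and grips with 3 to 60 N. Pads are 19 mm wide; open, the fingers measure 117 mm over their backs; the gripper's body (75 mm by 190 mm) begins 51 mm behind the grasp point.
Start: joints at [-1.389, 0.527, 1.433, -0, 1.181, -0.178], TCP at [0.221, -0.585, 0.223] pointing down, gripper open.
Joint ranges: [-3.08, 3.08], [-0.75, 2.2], [0.22, 2.44], [-1.43, 4.57], [0, 2.65], [-2.85, 2.85]. Speed limits (rad/s): [2.79, 2.79, 3.14, 3.14, 3.14, 3.14].

## Interface

Orientations are given as a unit quaternion [x, y, z, w].
In Python, from rig import robot, optics gives the robot as it stands. The module is installed in compiled form; this text tells all that it offers.
- The arm moves only by the tool carry_out, never from a script. Its argument "series" is a list of rows, each a list of 5 numbers: the shift along the tool's x, y, z in mm, then the turn about the tool's y in rad, then the closure, from 0 (fully open) to 1 (shut). A call has 1 to 12 rows; each row shifts and turns the pose as measured when the row begins, along the tool's axes as they then stand; what a row does not reach is not made up. A row lasts 1/8 s, in which the tool goes at most 62.5 mm and 10.7 degrees, less where a joint would pass 70% of its speed; a pose out of reach is approached as far as the arm can. A call is refused whole if a number of a shift passes 62.5 or a number of a turn 0.188, either way. A call with a gripper value outside its range is refused whole. The fingers move at their own pace and stop on an object; "squeeze" is the grip in N (left out, the last holds). Time passes only in rows, so rows that do not move let the fingers close. It gives the time, the measured TCP pose, the force and the opening at its end, in the units of the state.
- robot.get_obs(): the state, without advancing time (a new reading comes with each control period).
- optics.camera(name): name is "scene" or "top" or "wrist"; returns (picture, depth): 420x560x3 uint8, red, green, blue; 420x560 float32, m along the optical axis (not along the pixel's ray), 0 where there is no reading.
- optics.get_calibration(name): a dict with "K" (3x3 intrinsics, pixels), "eye" and "orientation" of the camera in the world. Camera axes: x right, y up, looking along -z (the intrinsics and any distortion apply to the point x, -y, -z); pixel columns grow to the right and rows downward; lengths in m; the calibration is good to about 2 mm. The wrist camera is an equidistant fisheye: a pixel r from the principal point sees the ray r / f radians off the axis. A picture is of the moment at which its call begins: read the wrist's pose just before it. get_calibration takes no time and is no camera call; for the wrist camera it gives the pose at the moment of the call.
- robot.hand_in(): hands the job in, once; it reports no verdict.
Trained networks look in the newest picture that a camera, given by its name, has taken for a name from the list of things; names that differ only in an ending like _2 or _b are one class to them, and where a whole thing is asked for, a point or a joint stands for the part that bears it (a point fixed in the world has none). Each returns a list of dicts, best first, with "p" (0 to 1); they miss things now and then, are a little off and sometimes report something else, mostly with a low value. They report only what shows in the picture. A call takes as long as a camera call.
- optics.boxes_of(camera, name): "box" ([left, top, width, height] as shares, 0 to 1, of the picture: columns of its width, rows of its height, round what is visible of it).
The state is a dict: "time": time; "q": joint angles; "joint_velocities": joint speeds; "joint_torque": joint torques, N m; "position": TCP position; "tool_rot": TCP orientation; "ft_force": force on the tool from outside, world axes, zero at the start; "moment": the same for the moment, N m; "grip_width": finger opening in m.
Only numpy, scipy, OpenCV 4.12 (cv2) and the standard library are available. Lean on these libraries where they do the work, as an engineer would, in place of code of your own. Each camera call takes 0.05 s, during which the arm holds its last target.

## Working session

There is one attempt and no reset: what is moved stays moved. The work goes in short steps, Python scripts to look and compute and a tool call to move; the robot and the scene stay as the last step left them, time stands still between calls to the robot, and variables do not carry over. Pictures are saved under pics/ and viewed, and the job is handed in when it is done.

Besides the shell and the picture viewer there is one more tool, called after "Emit:" by a JSON object that holds its "op" and its "data", one argument or row to a line. carry_out: Moves the arm, as the interface text tells. Its arguments: {"type":"object","properties":{"series":{"type":"array"},"squeeze":{"type":"number"}},"required":["series"]}

```bash
mkdir -p pics; ls; cat > h.py <<'E'
import numpy as np, cv2
from scipy.spatial.transform import Rotation as R
from rig import robot, optics
def save(name,img): cv2.imwrite('pics/'+name+'.png',cv2.cvtColor(img,cv2.COLOR_RGB2BGR))
def cloud(cam,d,cal):
    K=np.array(cal['K']);h,w=d.shape
    u,v=np.meshgrid(np.arange(w),np.arange(h))
    P=np.stack([(u-K[0,2])/K[0,0]*d,-(v-K[1,2])/K[1,1]*d,-d],-1)
    return P@R.from_quat(cal['orientation']).as_matrix().T+np.array(cal['eye'])
E
python3 - <<'E'
from h import *
for c in ['scene','top','wrist']:
    p,d=optics.camera(c); cal=optics.get_calibration(c); print(c,cal)
    save(c+'0',p); np.savez(c+'0.npz',p=p,d=d,K=cal['K'],eye=cal['eye'],orientation=cal['orientation'])
o=robot.get_obs();print(o, robot.tcp_to_grasp)
E
```

```text
pics
scene {'K': array([[491.7100984 ,   0.        , 277.4835896 ],
       [  0.        , 491.7100984 , 214.78639121],
       [  0.        ,   0.        ,   1.        ]]), 'eye': array([ 0.81916607, -0.80989237,  1.17011923]), 'orientation': array([0.32723857, 0.05122325, 0.15289595, 0.93108213])}
top {'K': array([[404.09632504,   0.        , 281.87139021],
       [  0.        , 404.09632504, 215.48242473],
       [  0.        ,   0.        ,   1.        ]]), 'eye': array([0.45124131, 0.03152344, 1.06812122]), 'orientation': array([ 0.02619913, -0.02464076, -0.70028206,  0.71295966])}
wrist {'K': array([[325.1922621 ,   0.        , 279.53463479],
       [  0.        , 325.1922621 , 210.34659615],
       [  0.        ,   0.        ,   1.        ]]), 'eye': array([ 0.2851619 , -0.56020346,  0.38375132]), 'orientation': array([-0.10404515,  0.07331624, -0.56434294,  0.81566929])}
{'time': 0.15, 'q': array([-1.38850854e+00,  5.28259963e-01,  1.43361403e+00, -2.98071207e-05,
        1.18137408e+00, -1.78536362e-01]), 'joint_velocities': array([ 0.00133633, -0.0013007 , -0.00294072,  0.0013958 ,  0.00012526,
        0.00205223]), 'joint_torque': array([ 7.21852775e-04, -4.40431058e+01, -1.76842546e+01,  6.33735512e-02,
        5.52792801e-02, -9.58908549e-05]), 'position': array([ 0.22054872, -0.58419587,  0.22178999]), 'tool_rot': array([-0.12689443,  0.69621462, -0.6950441 ,  0.12687274]), 'ft_force': array([ 0.42765839,  0.06840383, -0.08699016]), 'moment': array([-0.02788207, -0.01616339,  0.02141127]), 'grip_width': 0.08725362816700205} -0.0187
```

View pics/scene0.png

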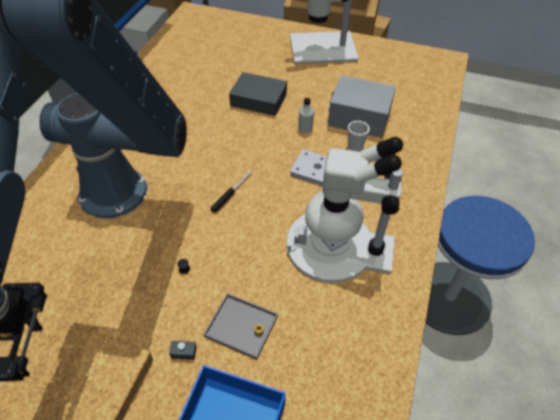

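View pics/top0.png

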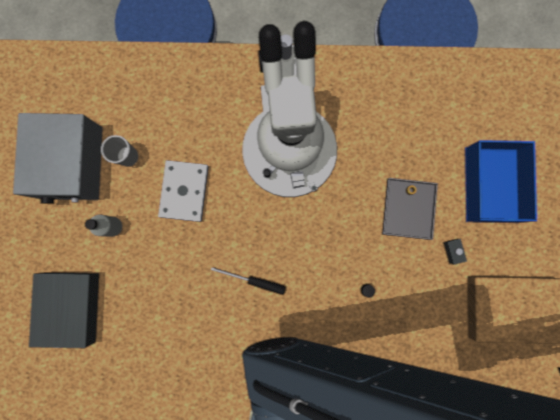

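View pics/wrist0.png

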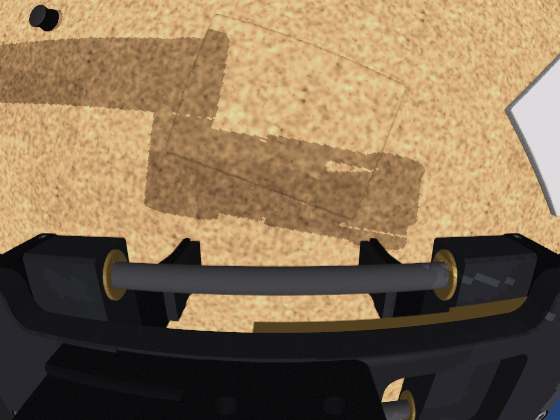

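The top view shows the stand centred near (290,150), the knob near (267,173), the insert near (298,181), the pointer near (314,188) and the tray near (410,208). I'll zoom in and measure these.

```bash
cat > m.py <<'E'
from h import *
z=np.load('top0.npz'); p,d=z['p'],z['d']
c=p[100:220,230:350]; save('topz',cv2.resize(c,(720,720),interpolation=cv2.INTER_CUBIC)[:600])
c=p[165:250,370:450]; save('topt',cv2.resize(c,(560,595),interpolation=cv2.INTER_CUBIC))
P=cloud('top',d,z)
np.set_printoptions(precision=4,suppress=True)
for n,(u,v) in dict(knob=(267,173),ins=(298,181),ptr=(314,188),tray=(405,215),base=(255,160),bench=(340,220),base2=(280,187)).items(): print(n,P[v,u])
E
python3 m.py; python3 - <<'E'
from h import *
for n in ['stage','scope','lever_knob','insert','pointer','tray','bush','pointer_tip','lever']:
  for cam in ['top','scene']:
    try: 
        r=optics.boxes_of(cam,n)
        for x in r[:2]: b=np.array(x['box'])*[560,420,560,420]; print(cam,n,round(x['p'],2),b.round(1))
    except Exception as e: print(n,e)
E
```

```text
knob [0.6258 0.0727 0.0865]
ins [ 0.6121 -0.0047  0.0565]
ptr [ 0.5983 -0.0471  0.0336]
tray [ 0.5347 -0.2893  0.0072]
base [0.6713 0.1076 0.0212]
bench [ 0.5189 -0.1194  0.0007]
base2 [0.6013 0.0408 0.0197]
top stage 0.69 [243.   22.6  97.1 173.7]
top scope 0.93 [255.5  23.3  68.8 148. ]
scene scope 0.61 [304.1 134.6  96.8 106.4]
top lever_knob 0.3 [212.2 267.4  74.8  28.1]
scene lever_knob 0.78 [312.8 234.2  35.8  22.2]
scene lever_knob 0.21 [298.7  96.6  14.1  34.9]
top insert 0.58 [289.2 171.5  12.1  16.7]
scene insert 0.61 [293.3 227.1  13.6  16.6]
top pointer 0.47 [314.  182.7   2.2   8.8]
scene pointer 0.37 [288.5 244.4   6.4   6.3]
top tray 0.76 [376.1 178.4  64.1  62.2]
scene tray 0.91 [204.5 293.3  72.   64.5]
top bush 0.44 [266.1 168.5   7.5  11. ]
top pointer_tip 0.63 [307.7 177.8   5.6  14.9]
top pointer_tip 0.61 [159.2 161.6  48.   61.9]
scene pointer_tip 0.67 [312.6 234.4  36.   18.3]
scene pointer_tip 0.6 [287.1 245.6   7.9   8. ]
top lever 0.54 [266.3 167.5   8.9  13.4]
top lever 0.26 [ 81.7 215.6  41.1  21.2]
scene lever 0.86 [312.5 236.5  38.   18.9]
```

```bash
echo
```

```text
(no output)
```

View pics/topz.png

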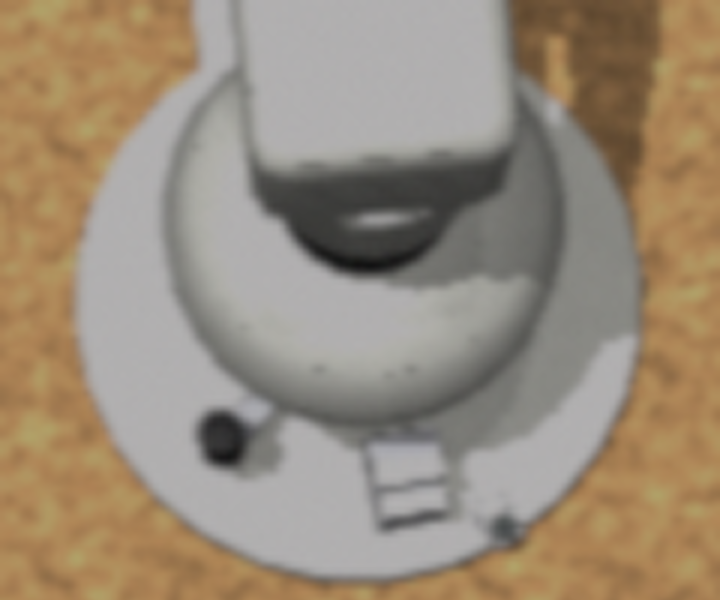

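View pics/topt.png

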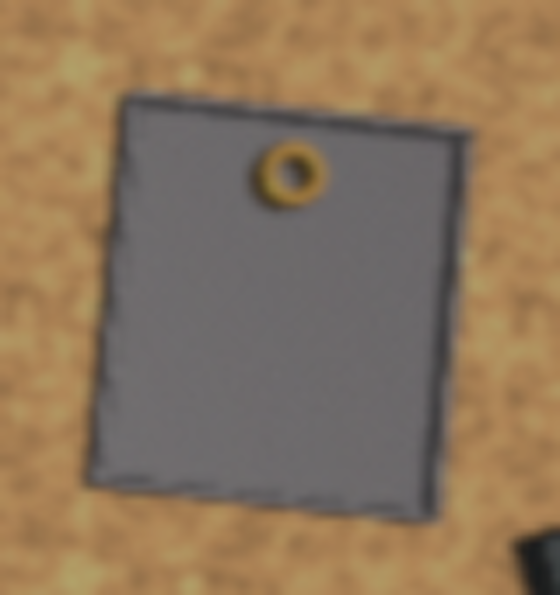

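```bash
cat > m2.py <<'E'
from h import *
np.set_printoptions(precision=4,suppress=True)
z=np.load('top0.npz'); p,d=z['p'].astype(int),z['d']
P=cloud('top',d,z)
# white mask via saturation -> base outline lower half
sat=p.max(2)-p.min(2)
m=(sat<35)&(p.max(2)>90)
K=z['K'];Rm=R.from_quat(z['orientation']).as_matrix();eye=z['eye']
def atz(u,v,zz):
    r=np.array([(u-K[0,2])/K[0,0],-(v-K[1,2])/K[1,1],-1])@Rm.T
    return eye+r*((zz-eye[2])/r[2])
# boundary search along rays from (290,150)
pts=[]
for a in np.radians(np.arange(-15,196,3)):
    last=None
    for r in np.arange(30,60,.25):
        u,v=290+r*np.cos(a),150+r*np.sin(a)
        if sat[int(round(v)),int(round(u))]<40: last=(u,v)
    if last: pts.append(atz(*last,0.02)[:2])
pts=np.array(pts)
from scipy.optimize import least_squares
s=least_squares(lambda x:np.hypot(*(pts-x[:2]).T)-x[2],[.68,.02,.125],loss='soft_l1',f_scale=.002)
c=s.x[:2];print('centre,r',s.x, np.abs(s.fun).max())
s2=least_squares(lambda x:np.hypot(*(pts-x[:2]).T)-.125,[.68,.02],loss='soft_l1',f_scale=.002)
print(s2.x);c=s2.x
def ang(q): e=q[:2]-c; return np.degrees(np.arctan2(-e[1],-e[0])), np.hypot(*e)
for n,(u,v,h) in dict(knob=(230+222/6,100+436/6,.086),stepc=(230+405/6,100+460/6,.07),screw=(230+504/6,100+527/6,.036)).items():
    q=atz(u,v,h);print(n,q,'ang,r',ang(q))
for n,cs,h in [('step',[(366,443),(441,436),(447,482),(376,492)],.07),('low',[(447,482),(376,492),(382,528),(450,516)],.056),('tray',[],0)]:
    for (u,v) in cs: print(n,atz(230+u/6,100+v/6,h))
for (u,v) in [(125,97),(472,130),(437,520),(88,485)]: print('tray',atz(370+u/7,165+v/7,.018))
print('bush',atz(370+293/7,165+173/7,.022))
E
python3 m2.py
```

```text
centre,r [0.701  0.0177 0.1246] 0.004440312525331877
[0.7015 0.0177]
knob [0.6267 0.0727 0.086 ] ang,r (np.float64(-36.34640682495884), np.float64(0.09285769543605576))
stepc [ 0.6208 -0.0028  0.07  ] ang,r (np.float64(14.291886256919414), np.float64(0.0832369287412869))
screw [ 0.5984 -0.0469  0.036 ] ang,r (np.float64(32.06434188184641), np.float64(0.12170135164084868))
step [0.6277 0.0135 0.07  ]
step [ 0.6312 -0.0177  0.07  ]
step [ 0.6119 -0.0204  0.07  ]
step [0.6072 0.009  0.07  ]
low [ 0.6142 -0.0212  0.056 ]
low [0.6094 0.0087 0.056 ]
low [0.5942 0.0059 0.056 ]
low [ 0.5998 -0.0226  0.056 ]
tray [ 0.6281 -0.2415  0.018 ]
tray [ 0.6179 -0.3713  0.018 ]
tray [ 0.472  -0.3569  0.018 ]
tray [ 0.4826 -0.2277  0.018 ]
bush [ 0.6   -0.303  0.022]
```

Emit:
{"op": "carry_out", "data": {
  "series": [
    [-38,-12,-42,0,0],
    [-38,-12,-42,0,0],
    [-38,-12,-42,0,0],
    [-38,-12,-42,0,0],
    [-38,-12,-42,0,0],
    [-38,-12,-42,0,0],
    [-38,-12,-42,0,0],
    [-38,-12,-42,0,0],
    [-38,-12,-42,0,0],
    [-38,-12,-42,0,0],
    [-38,-12,-42,0,0],
    [0,0,0,0.1,0]
  ]
}}

```text
time: 2.55
position: [0.4573, 0.0106, 0.3598]
tool_rot: [0.086, -0.699, 0.704, -0.094]
ft_force: [-0.2, -1.2, 0.5]
grip_width: 0.087
```

```bash
cat > st.py <<'E'
from h import *
np.set_printoptions(precision=4,suppress=True)
def st():
    o=robot.get_obs();M=R.from_quat(o['tool_rot']).as_matrix();y=M[:,1];zz=M[:,2]
    print('t',round(o['time'],2),'pos',o['position'],'q',np.array(o['q']),'w',round(o['grip_width'],4),'F',np.array(o['ft_force']).round(1))
    print('tilt',np.degrees(np.arccos(-y[2])).round(2),'az',np.degrees(np.arctan2(y[1],y[0])).round(1),'x',M[:,0],'y',y,'z',zz,'zaz',np.degrees(np.arctan2(zz[1],zz[0])).round(2),'zslope',np.degrees(np.arcsin(zz[2])).round(2))
    return o,M
E
python3 - <<'E'
from st import *
st()
p,d=optics.camera('wrist');cal=optics.get_calibration('wrist');save('w1',p);np.savez('w1.npz',p=p,d=d,**cal)
print(cal)
E
```

```text
t 2.55 pos [0.4573 0.0106 0.3598] q [-0.2202  0.1361  1.64   -0.0025  1.3527  1.0966] w 0.087 F [-0.2 -1.2  0.5]
tilt 0.74 az -23.5 x [-0.9677 -0.2518 -0.0102] y [ 0.0119 -0.0052 -0.9999] z [ 0.2518 -0.9678  0.008 ] zaz -75.42 zslope 0.46
{'K': array([[325.1923,   0.    , 279.5346],
       [  0.    , 325.1923, 210.3466],
       [  0.    ,   0.    ,   1.    ]]), 'eye': array([0.5217, 0.0273, 0.5218]), 'orientation': array([-0.0995,  0.0726, -0.6094,  0.7832])}
```

View pics/w1.png

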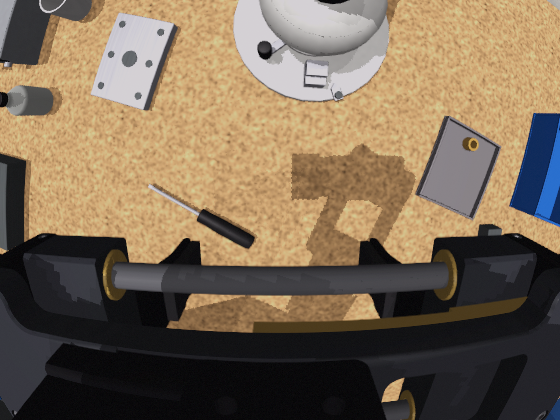

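Knob at (265,49), insert at (315,72), pointer at (337,93). I'll lower the camera for a closer look.

Emit:
{"op": "carry_out", "data": {
  "series": [
    [0,55,0,0.05,0],
    [0,55,0,0,0],
    [0,50,0,0,0],
    [0,0,0,0,0]
  ]
}}

```text
time: 3.1
position: [0.4609, 0.007, 0.1978]
tool_rot: [0.066, -0.7, 0.707, -0.078]
ft_force: [-0.5, -0.0, 0.2]
grip_width: 0.0871
```

```bash
cat > look.py <<'E'
import sys
from st import *
n=sys.argv[1]; st()
p,d=optics.camera('wrist');cal=optics.get_calibration('wrist')
save(n,p);np.savez(n+'.npz',p=p,d=d,**cal)
if len(sys.argv)>2:
    a,b,c,e,k=map(int,sys.argv[2:7]); save(n+'z',cv2.resize(p[b:e,a:c],None,fx=k,fy=k,interpolation=cv2.INTER_CUBIC))
E
python3 look.py w2 200 0 360 120 5
```

```text
t 3.1 pos [0.4609 0.007  0.1978] q [-0.2255  0.3394  1.8714 -0.0048  0.9117  1.1454] w 0.0871 F [-0.5 -0.   0.2]
tilt 1.12 az -24.2 x [-0.9794 -0.2015 -0.0158] y [ 0.0178 -0.008  -0.9998] z [ 0.2014 -0.9794  0.0114] zaz -78.38 zslope 0.65
```

View pics/w2.png

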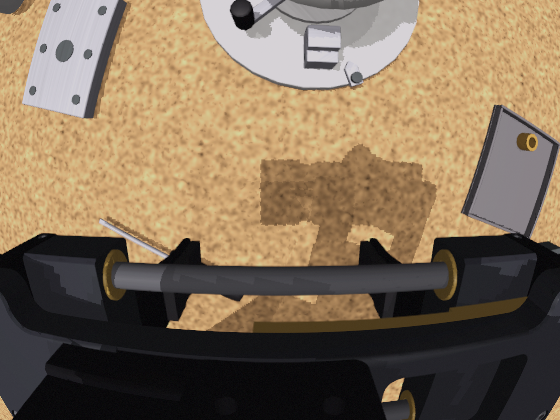

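View pics/w2z.png

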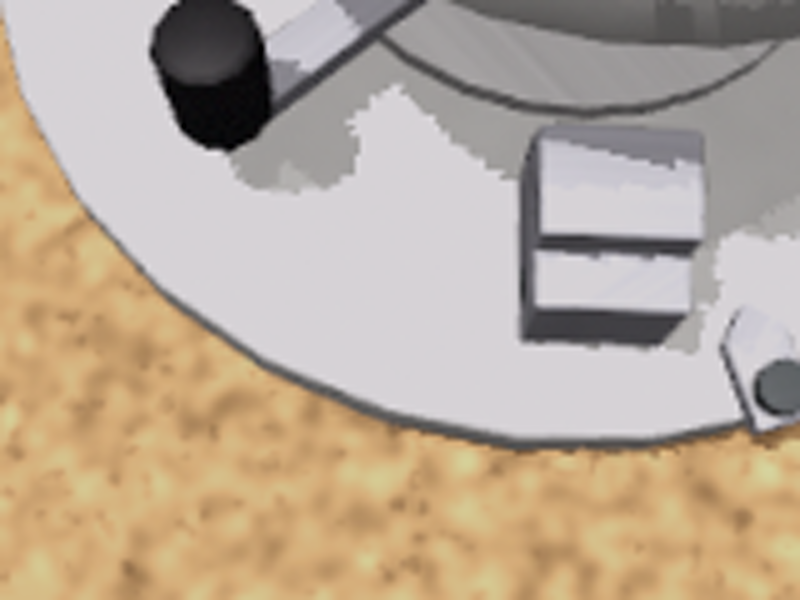

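```bash
cat > fe.py <<'E'
from h import *
from scipy.optimize import least_squares
np.set_printoptions(precision=4,suppress=True)
class W:
    def __init__(s,f):
        z=np.load(f);s.p=z['p'];s.K=z['K'];s.R=R.from_quat(z['orientation']).as_matrix();s.e=z['eye']
    def atz(s,u,v,zz):
        a,b=(u-s.K[0,2]),(v-s.K[1,2]);r=np.hypot(a,b);th=r/s.K[0,0]
        ray=np.array([np.sin(th)*a/r,-np.sin(th)*b/r,-np.cos(th)])@s.R.T
        return s.e+ray*((zz-s.e[2])/ray[2])
    def px(s,P):
        c=(np.asarray(P)-s.e)@s.R;th=np.arctan2(np.hypot(c[...,0],c[...,1]),-c[...,2]);ph=np.arctan2(-c[...,1],c[...,0])
        return np.stack([s.K[0,2]+s.K[0,0]*th*np.cos(ph),s.K[1,2]+s.K[0,0]*th*np.sin(ph)],-1)
def boxfit(w,obs,x0):
    # obs: list of (local xyz, px); fit x,y,yaw
    L=np.array([o[0] for o in obs]);U=np.array([o[1] for o in obs])
    def f(x):
        c,s=np.cos(x[2]),np.sin(x[2]);P=np.stack([x[0]+c*L[:,0]-s*L[:,1],x[1]+s*L[:,0]+c*L[:,1],L[:,2]],-1)
        return (w.px(P)-U).ravel()
    return least_squares(f,x0,loss='soft_l1')
E
cat > m3.py <<'E'
from fe import *
w=W('w2.npz')
g=lambda X,Y:(X/5+200-.4,Y/5-.4)
obs=[((.015,.015,.07),g(548,125)),((.015,-.015,.07),g(703,133)),((-.007,-.015,.07),g(700,242)),((-.007,.015,.07),g(537,238)),
((-.018,.015,.056),g(533,308)),((-.018,-.015,.056),g(690,310)),((-.018,.015,.02),g(523,341)),((-.018,-.015,.02),g(662,346))]
s=boxfit(w,obs,[.613,-.005,.15]);print('insert',s.x[:2],np.degrees(s.x[2]),s.fun.round(1))
rim=np.array([w.atz(*g(*a),.02)[:2] for a in [(0,60),(90,210),(265,360),(395,416),(515,438),(650,437),(745,420)]])
r=least_squares(lambda x:np.hypot(*(rim-x[:2]).T)-.125,[.7,.02]);print('axis',r.x,r.fun)
c=r.x
for n,q in dict(knob=w.atz(*g(208,40),.086),screw=w.atz(*g(783,387),.036),tip=w.atz(*g(742,308),.028)).items():
    for cc in (c,np.array([.7015,.0177])):
        e=q[:2]-cc;print(n,q,np.degrees(np.arctan2(-e[1],-e[0])),np.hypot(*e))
E
python3 m3.py
```

```text
insert [ 0.6224 -0.0039] 11.59110305859331 [-1.6 -0.4 -0.1 -0.3  1.  -0.1  0.9 -0.9  0.3 -0.1  0.3  0.7 -0.9  0.6
 -0.5  0.6]
axis [0.7058 0.0187] [ 0.0011 -0.0013 -0.0003  0.0004  0.0002  0.      0.0001]
knob [0.6328 0.0737 0.086 ] -36.97406129184642 0.09145844648010606
knob [0.6328 0.0737 0.086 ] -39.15898706492168 0.08864505947037545
screw [ 0.6027 -0.0465  0.036 ] 32.26958737166407 0.12198137582017257
screw [ 0.6027 -0.0465  0.036 ] 32.995875959504 0.11781071604948785
tip [ 0.6192 -0.0363  0.028 ] 32.41053511294946 0.10261718486037714
tip [ 0.6192 -0.0363  0.028 ] 33.28562506350307 0.098452229114444
```

Emit:
{"op": "carry_out", "data": {
  "series": [
    [0,-60,0,0,0],
    [0,-60,0,0,0],
    [0,-60,0,0,0],
    [0,-45,-40,0,0],
    [0,-45,-40,0,0],
    [0,-40,-40,0,0],
    [0,-40,-40,0,0],
    [-30,-20,-40,0,0],
    [-60,0,0,0,0],
    [-60,0,0,0,0],
    [-60,0,0,0,0],
    [-60,0,0,0,0]
  ]
}}

```text
time: 4.65
position: [0.667, 0.2614, 0.6448]
tool_rot: [0.036, -0.699, 0.706, -0.108]
ft_force: [1.3, 0.2, 2.4]
grip_width: 0.087
```

```bash
python3 -c "
from st import *
st()"
```

```text
t 4.65 pos [0.667  0.2614 0.6448] q [ 0.2271  0.5546  0.2906 -0.0262  2.1967  1.577 ] w 0.087 F [1.3 0.2 2.4]
tilt 5.83 az 1.0 x [-0.9741 -0.203  -0.0998] y [ 0.1016  0.0017 -0.9948] z [ 0.2022 -0.9792  0.019 ] zaz -78.33 zslope 1.09
```

Pushing past the reach limit does tilt the tool outward, so I'll carry on.

Emit:
{"op": "carry_out", "data": {
  "series": [
    [-60,10,0,0,0],
    [-60,10,0,0,0],
    [-60,10,0,0,0]
  ]
}}

```text
time: 5.03
position: [0.7716, 0.2688, 0.5722]
tool_rot: [-0.012, 0.704, -0.698, 0.133]
ft_force: [0.1, -0.2, -0.5]
grip_width: 0.0876
```

```bash
python3 -c "
from st import *
st()"
```

```text
t 5.03 pos [0.7716 0.2688 0.5722] q [ 0.2025  0.6974  0.218  -0.0104  2.0545  1.5614] w 0.0876 F [ 0.1 -0.2 -0.5]
tilt 9.85 az 8.5 x [-0.9643 -0.2026 -0.1708] y [ 0.1692  0.0253 -0.9853] z [ 0.2039 -0.9789  0.0099] zaz -78.23 zslope 0.57
```

```bash
python3 -c "
from st import *
for i in range(3):
    optics.camera('top'); o=robot.get_obs(); print(o['q'],o['joint_velocities'])
st()"
```

```text
[ 0.201   0.7036  0.2222 -0.0109  2.0507  1.5614] [ 0.0002  0.0221  0.0332 -0.0118  0.0956  0.0101]
[ 0.2014  0.7026  0.2217 -0.011   2.0552  1.5617] [ 0.0126 -0.0461 -0.0434  0.0051  0.0612  0.0043]
[ 0.2021  0.6999  0.2191 -0.0107  2.0569  1.5619] [ 0.0146 -0.054  -0.053   0.0041  0.0127  0.0007]
t 5.17 pos [0.7716 0.2685 0.5696] q [ 0.2021  0.6999  0.2191 -0.0107  2.0569  1.5619] w 0.0873 F [-0.2  0.2  0.4]
tilt 9.51 az 8.3 x [-0.9654 -0.2018 -0.1648] y [ 0.1634  0.0238 -0.9863] z [ 0.203  -0.9791  0.01  ] zaz -78.29 zslope 0.57
```

Emit:
{"op": "carry_out", "data": {
  "series": [
    [-30,0,0,0,0],
    [-30,0,0,0,0],
    [-30,0,0,0,0],
    [-30,0,0,0,0]
  ]
}}

```text
time: 5.68
position: [0.8179, 0.2695, 0.5487]
tool_rot: [0.014, 0.706, -0.69, 0.16]
ft_force: [0.4, -0.2, -0.1]
grip_width: 0.0872
```

```bash
python3 -c "
from st import *
st()"
```

```text
t 5.67 pos [0.8179 0.2695 0.5487] q [0.1882 0.7342 0.218  0.0024 1.9424 1.5521] w 0.0872 F [ 0.4 -0.2 -0.1]
tilt 14.15 az 11.3 x [-0.9487 -0.2007 -0.2445] y [ 0.2397  0.048  -0.9697] z [ 0.2063 -0.9785  0.0026] zaz -78.09 zslope 0.15
```

Emit:
{"op": "carry_out", "data": {
  "series": [
    [-32,0,-4,0,0],
    [-32,0,-4,0,0],
    [-32,0,-4,0,0],
    [-32,0,-4,0,0],
    [-32,0,-4,0,0],
    [-32,0,-4,0,0],
    [-32,0,-4,0,0],
    [-32,0,-4,0,0]
  ]
}}

```text
time: 6.68
position: [0.8962, 0.2987, 0.5155]
tool_rot: [0.072, 0.709, -0.667, 0.218]
ft_force: [0.4, -0.7, -0.5]
grip_width: 0.0869
```

```bash
python3 -c "
from st import *
st()"
```

```text
t 6.67 pos [0.8962 0.2987 0.5155] q [0.1974 0.7968 0.219  0.0203 1.7081 1.5643] w 0.0869 F [ 0.4 -0.7 -0.5]
tilt 23.96 az 14.1 x [-0.8944 -0.1883 -0.4058] y [ 0.3937  0.0992 -0.9139] z [ 0.2124 -0.9771 -0.0146] zaz -77.74 zslope -0.84
```

Emit:
{"op": "carry_out", "data": {
  "series": [
    [-32,-2,4,0,0],
    [-32,-2,4,0,0],
    [-32,-2,4,0,0],
    [-32,-2,4,0,0],
    [-32,-2,4,0,0],
    [-32,-2,4,0,0],
    [-32,-2,4,0,0],
    [-32,-2,4,0,0],
    [-32,-2,4,0,0],
    [-32,-2,4,0,0],
    [-32,-2,4,0,0],
    [-32,-2,4,0,0]
  ]
}}

```text
time: 8.18
position: [0.9751, 0.2403, 0.5717]
tool_rot: [0.163, 0.698, -0.627, 0.304]
ft_force: [0.5, -0.0, 0.7]
grip_width: 0.0871
```

```bash
python3 -c "
from st import *
st()"
```

```text
t 8.18 pos [0.9751 0.2403 0.5717] q [0.1008 0.7792 0.219  0.0986 1.4681 1.4845] w 0.0871 F [ 0.5 -0.   0.7]
tilt 39.06 az 14.7 x [-0.7617 -0.1532 -0.6295] y [ 0.6095  0.1601 -0.7764] z [ 0.2197 -0.9751 -0.0286] zaz -77.3 zslope -1.64
```

Tilt is 39°. I'll work out the retreat path.

```bash
cat > go.py <<'E'
from st import *
import sys
def rows(target,step=55):
    o,M=st();d=np.array(target)-o['position'];t=M.T@d*1000
    n=int(np.ceil(np.linalg.norm(t)/step));print('tool mm',t.round(1),'n',n,'per row',(t/n).round(1))
if __name__=='__main__': rows([float(a) for a in sys.argv[1:4]],float(sys.argv[4]) if len(sys.argv)>4 else 55)
E
python3 go.py .56 -.02 .55
```

```text
t 8.18 pos [0.9751 0.2403 0.5717] q [0.1008 0.7792 0.219  0.0986 1.4681 1.4845] w 0.0871 F [ 0.5 -0.   0.7]
tilt 39.06 az 14.7 x [-0.7617 -0.1532 -0.6295] y [ 0.6095  0.1601 -0.7764] z [ 0.2197 -0.9751 -0.0286] zaz -77.3 zslope -1.64
tool mm [ 369.8 -277.8  163.2] n 9 per row [ 41.1 -30.9  18.1]
```

Emit:
{"op": "carry_out", "data": {
  "series": [
    [15,-12,7,-0.045,0.3],
    [33,-24,14,0,0.3],
    [33,-24,14,0,0.3],
    [33,-24,14,0,0.3],
    [33,-24,14,0,0.3],
    [33,-24,14,0,0.3],
    [33,-24,14,0,0.3],
    [33,-24,14,0,0.3],
    [33,-24,14,0,0.3],
    [33,-24,14,0,0.3],
    [33,-24,14,0,0.3],
    [15,-10,6,0,0.3]
  ]
}}

```text
time: 9.68
position: [0.572, -0.0284, 0.5496]
tool_rot: [0.155, 0.686, -0.631, 0.327]
ft_force: [-0.0, 0.3, 0.2]
grip_width: 0.0612
```

```bash
python3 go.py .56 -.02 .16 40
```

```text
t 9.68 pos [ 0.572  -0.0284  0.5496] q [-0.4857 -0.0479  1.5282  0.4889  1.1487  0.7408] w 0.0612 F [-0.   0.3  0.2]
tilt 40.09 az 13.9 x [-0.7385 -0.2    -0.6439] y [ 0.6252  0.1545 -0.765 ] z [ 0.2525 -0.9675  0.0109] zaz -75.38 zslope 0.63
tool mm [258.  291.9 -15.4] n 10 per row [25.8 29.2 -1.5]
```

Emit:
{"op": "carry_out", "data": {
  "series": [
    [26,29,-1,0,0.3],
    [26,29,-1,0,0.3],
    [26,29,-1,0,0.3],
    [26,29,-1,0,0.3],
    [26,29,-1,0,0.3],
    [26,29,-1,0,0.3],
    [26,29,-1,0,0.3],
    [26,29,-1,0,0.3],
    [26,29,-1,0,0.3],
    [20,20,0,0,0.3],
    [0,0,0,0,0.3]
  ]
}}

```text
time: 11.05
position: [0.5663, -0.039, 0.1765]
tool_rot: [0.164, 0.674, -0.639, 0.333]
ft_force: [0.6, 0.4, 0.2]
grip_width: 0.061
```

```bash
python3 look.py w3 180 60 400 220 4
```

```text
t 11.05 pos [ 0.5663 -0.039   0.1765] q [-0.5089  0.4583  2.1521  1.6924  0.4462 -0.7631] w 0.061 F [0.6 0.4 0.2]
tilt 41.3 az 11.3 x [-0.7239 -0.2044 -0.6589] y [ 0.6472  0.1295 -0.7513] z [ 0.2389 -0.9703  0.0386] zaz -76.17 zslope 2.21
```

View pics/w3.png

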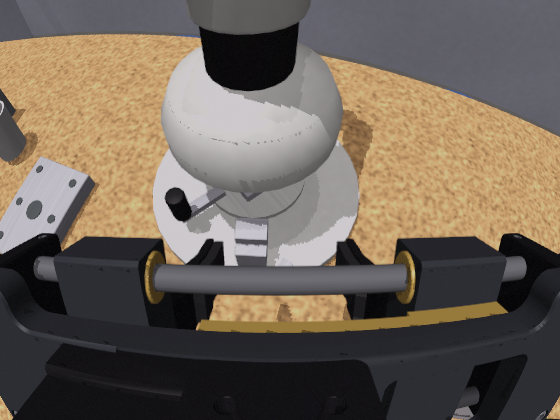

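View pics/w3z.png

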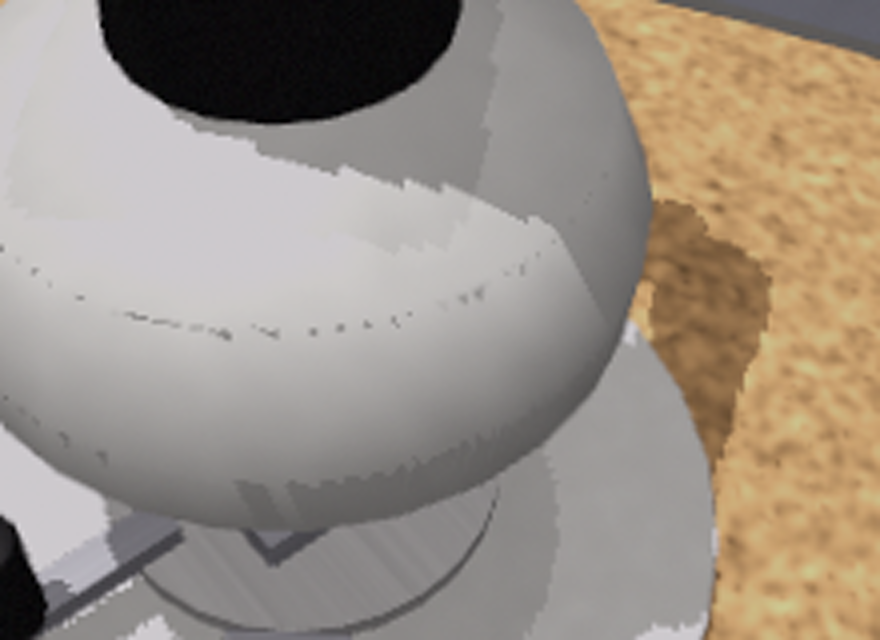

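```bash
python3 -c "
from h import *
z=np.load('w3.npz');save('w3y',cv2.resize(z['p'][205:275,215:310],None,fx=8,fy=8,interpolation=cv2.INTER_CUBIC))"
```

```text
(no output)
```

View pics/w3y.png

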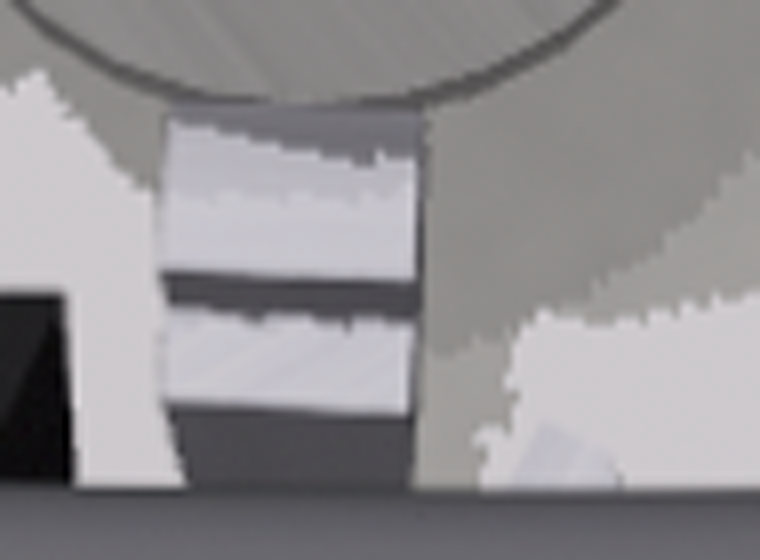

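```bash
python3 - <<'E'
from fe import *
from st import st
w=W('w3.npz')
g=lambda X,Y:(X/8+215-.44,Y/8+205-.44)
obs=[((.015,.015,.07),g(168,104)),((.015,-.015,.07),g(420,108)),((-.007,-.015,.07),g(413,279)),((-.007,.015,.07),g(162,270)),((-.018,.015,.056),g(167,402)),((-.018,-.015,.056),g(409,415))]
s=boxfit(w,obs,[.613,-.005,.15]);print('insert',s.x[:2],np.degrees(s.x[2]),s.fun.round(1))
c,sn=np.cos(s.x[2]),np.sin(s.x[2])
o,M=st()
G=np.array([s.x[0]+.011*c,s.x[1]+.011*sn,.043])
print('G',G,'tool disp',M.T@(G-o['position'])*1000, 'pos of insert in z:',)
# shift for model centred: insert projected to tool frame
E
```

```text
insert [ 0.6202 -0.0031] 13.15843180743339 [-0.1 -0.6  0.4 -0.2  0.6  0.3 -0.9  0.4 -1.   0.3  0.7 -0.3]
t 11.1 pos [ 0.5671 -0.039   0.1779] q [-0.5086  0.4561  2.151   1.691   0.4468 -0.7619] w 0.061 F [ 0.2 -0.9  0.3]
tilt 41.44 az 11.3 x [-0.722  -0.2057 -0.6606] y [ 0.6491  0.1292 -0.7497] z [ 0.2396 -0.97    0.0402] zaz -76.13 zslope 2.31
G [ 0.6309 -0.0006  0.043 ] tool disp [ 35.1178 147.5326 -27.3904] pos of insert in z:
```

Emit:
{"op": "carry_out", "data": {
  "series": [
    [12,10,-9,0.05,0.3],
    [12,15,-9,0,0.3],
    [11,15,-9,0,0.3],
    [0,0,0,0,0.3]
  ]
}}

```text
time: 11.6
position: [0.5678, -0.0154, 0.1318]
tool_rot: [0.185, 0.676, -0.635, 0.324]
ft_force: [0.2, 0.5, 0.4]
grip_width: 0.0607
```

```bash
python3 go.py .6309 -.0006 .043 20; python3 look.py w4 160 160 400 300 3 | tail -1
```

```text
t 11.6 pos [ 0.5678 -0.0154  0.1318] q [-0.4502  0.5845  2.2049  2.1354  0.4936 -1.1474] w 0.0607 F [0.2 0.5 0.4]
tilt 42.34 az 10.7 x [-0.7218 -0.1602 -0.6733] y [ 0.6619  0.1246 -0.7392] z [ 0.2023 -0.9792  0.0161] zaz -78.32 zslope 0.92
tool mm [ 11.9 109.2  -3.2] n 6 per row [ 2.  18.2 -0.5]
tilt 42.34 az 10.7 x [-0.7218 -0.1602 -0.6733] y [ 0.6619  0.1246 -0.7392] z [ 0.2023 -0.9792  0.0161] zaz -78.32 zslope 0.92
```

View pics/w4z.png

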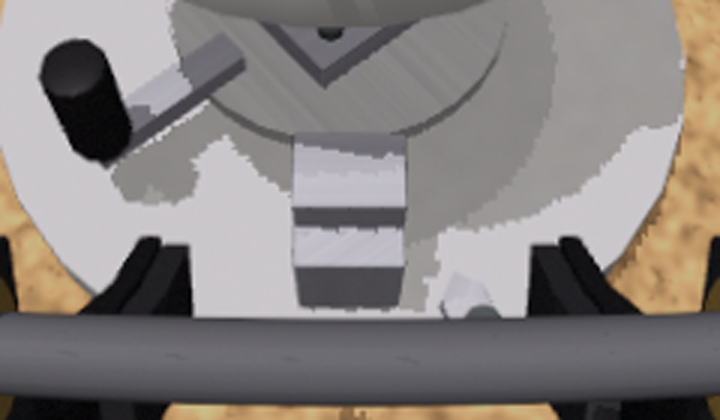

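Emit:
{"op": "carry_out", "data": {
  "series": [
    [6,15,-2,0.015,0.3],
    [6,20,-1,0,0.3],
    [0,20,0,0,0.3],
    [0,20,0,0,0.3],
    [0,15,0,0,0.3],
    [0,0,0,0,0.3]
  ]
}}

```text
time: 12.4
position: [0.6286, -0.0058, 0.0646]
tool_rot: [0.196, 0.674, -0.633, 0.326]
ft_force: [-0.8, 0.6, 0.2]
grip_width: 0.061
```

```bash
python3 go.py .6309 -.0006 .043 20; python3 look.py w5 160 160 400 300 3 | tail -1
```

```text
t 12.4 pos [ 0.6286 -0.0058  0.0646] q [-0.366   0.7746  2.0885  2.3714  0.5354 -1.3093] w 0.061 F [-0.8  0.6  0.2]
tilt 43.43 az 10.1 x [-0.7111 -0.1482 -0.6873] y [ 0.6767  0.1211 -0.7263] z [ 0.1909 -0.9815  0.0142] zaz -79.0 zslope 0.81
tool mm [12.4 17.9 -5. ] n 2 per row [ 6.2  9.  -2.5]
tilt 43.43 az 10.1 x [-0.7111 -0.1482 -0.6873] y [ 0.6767  0.1211 -0.7263] z [ 0.1909 -0.9815  0.0142] zaz -79.0 zslope 0.81
```

View pics/w5z.png

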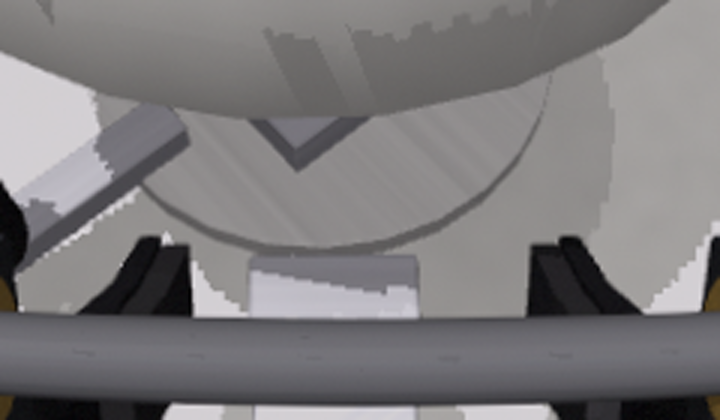

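Emit:
{"op": "carry_out", "data": {
  "series": [
    [6,7,-3,0.02,0.3],
    [6,9,-2,0,0.3],
    [0,0,0,0,0.3]
  ]
}}

```text
time: 12.82
position: [0.6284, -0.0001, 0.044]
tool_rot: [0.202, 0.678, -0.631, 0.318]
ft_force: [-0.1, -0.0, 1.0]
grip_width: 0.0607
```

```bash
python3 go.py .6309 -.0006 .043 20; python3 look.py w6 160 160 400 300 3 | tail -1
```

```text
t 12.82 pos [ 0.6284 -0.0001  0.044 ] q [-0.3528  0.8245  2.0897  2.4429  0.5699 -1.3564] w 0.0607 F [-0.1 -0.   1. ]
tilt 43.35 az 10.2 x [-0.716  -0.1267 -0.6865] y [ 0.6757  0.121  -0.7271] z [ 0.1752 -0.9845 -0.0011] zaz -79.91 zslope -0.06
tool mm [-1.1  2.3  0.9] n 1 per row [-1.1  2.3  0.9]
tilt 43.35 az 10.2 x [-0.716  -0.1267 -0.6865] y [ 0.6757  0.121  -0.7271] z [ 0.1752 -0.9845 -0.0011] zaz -79.91 zslope -0.06
```

View pics/w6z.png

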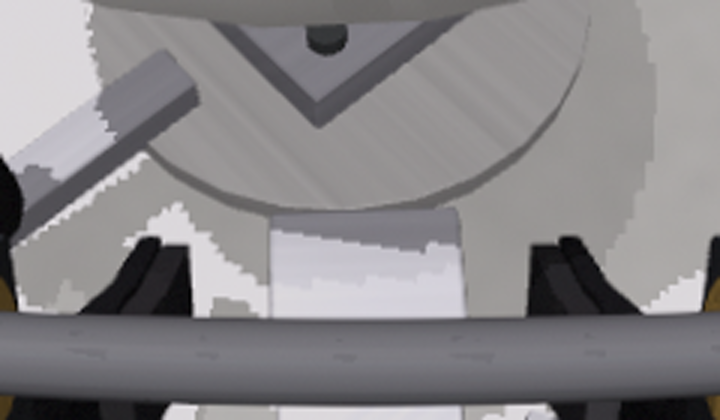

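Emit:
{"op": "carry_out", "data": {
  "series": [
    [0,0,0,0,0.55],
    [0,0,0,0,0.9],
    [0,0,0,0,0.9],
    [0,0,0,0,0.9]
  ],
  "squeeze": 50
}}

```text
time: 13.38
position: [0.6286, -0.0006, 0.045]
tool_rot: [0.203, 0.677, -0.631, 0.318]
ft_force: [1.0, 1.2, -1.7]
grip_width: 0.0298
```

```bash
python3 look.py w7 160 160 400 300 3
```

```text
t 13.38 pos [ 0.6286 -0.0006  0.045 ] q [-0.3534  0.8226  2.09    2.4429  0.5697 -1.3561] w 0.0298 F [ 1.   1.2 -1.7]
tilt 43.42 az 10.1 x [-0.7153 -0.1263 -0.6873] y [ 0.6767  0.1201 -0.7264] z [ 0.1743 -0.9847 -0.0005] zaz -79.96 zslope -0.03
```

View pics/w7z.png

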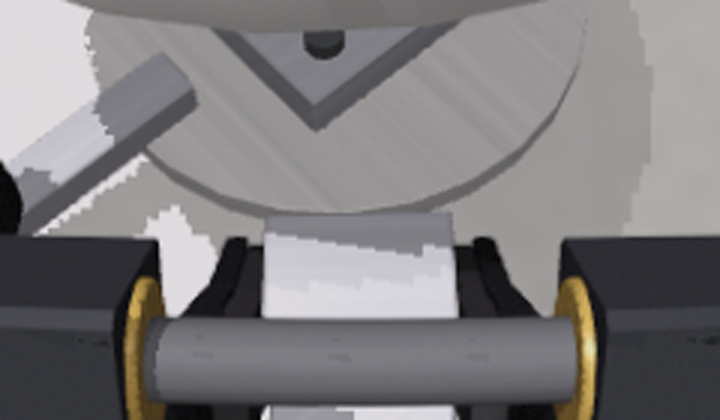

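Gripped at 29.8 mm. Now I lift, first straight up and then back along the tool.

Emit:
{"op": "carry_out", "data": {
  "series": [
    [-8,-9,0,0,0.9],
    [-8,-9,0,0,0.9],
    [0,-20,0,0,0.9],
    [0,-25,0,0,0.9],
    [0,-25,0,0,0.9],
    [0,-25,0,0,0.9],
    [0,-25,0,0,0.9],
    [0,0,0,0,0.9]
  ]
}}

```text
time: 14.42
position: [0.5371, -0.0142, 0.157]
tool_rot: [0.195, 0.68, -0.635, 0.311]
ft_force: [-0.4, -0.1, -5.2]
grip_width: 0.0298
```

```bash
python3 look.py w8 160 100 400 300 3; python3 go.py .545 -.295 .16 40|tail -1
```

```text
t 14.43 pos [ 0.5371 -0.0142  0.157 ] q [-0.4819  0.5014  2.2637  2.0641  0.4845 -1.0669] w 0.0298 F [-0.4 -0.1 -5.2]
tilt 42.11 az 10.1 x [-0.7303 -0.1302 -0.6706] y [ 0.6602  0.1177 -0.7418] z [ 0.1755 -0.9845  0.    ] zaz -79.89 zslope 0.0
tool mm [ 29.  -30.9 277.5] n 8 per row [ 3.6 -3.9 34.7]
```

View pics/w8z.png

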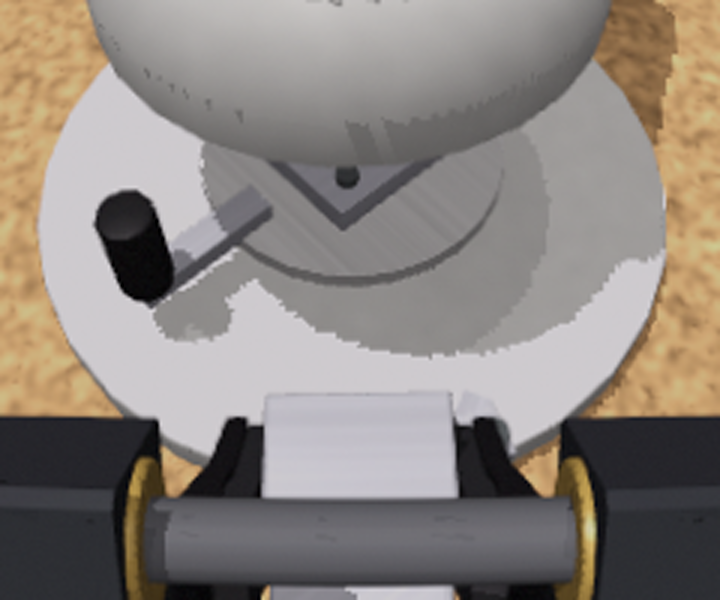

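Emit:
{"op": "carry_out", "data": {
  "series": [
    [2,-3,20,0,0.9],
    [3,-4,35,0,0.9],
    [3,-4,35,0,0.9],
    [4,-4,35,0,0.9],
    [4,-4,35,0,0.9],
    [4,-4,35,0,0.9],
    [4,-4,35,0,0.9],
    [4,-4,30,0,0.9],
    [0,0,15,0,0.9],
    [0,0,0,0,0.9]
  ]
}}

```text
time: 15.72
position: [0.55, -0.2988, 0.1522]
tool_rot: [0.189, 0.684, -0.632, 0.312]
ft_force: [0.5, 0.1, -3.8]
grip_width: 0.0298
```

```bash
python3 look.py w9; python3 go.py .545 -.295 .16 40|tail -1
```

```text
t 15.72 pos [ 0.55   -0.2988  0.1522] q [-0.9978  0.5943  1.8998  1.1804  0.7334 -0.5686] w 0.0298 F [ 0.5  0.1 -3.8]
tilt 41.74 az 11.3 x [-0.7335 -0.1369 -0.6657] y [ 0.6529  0.1299 -0.7462] z [ 0.1886 -0.982  -0.0059] zaz -79.13 zslope -0.34
tool mm [-2.2 -8.6 -3.4] n 1 per row [-2.2 -8.6 -3.4]
```

View pics/w9.png

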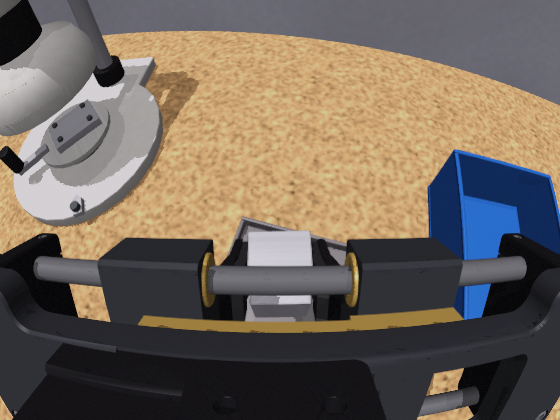

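```bash
python3 go.py .545 -.297 .038 25|tail -1; python3 -c "
from fe import *
w=W('w9.npz')
print(w.atz(243,220,.018),w.atz(345,246,.018))"
```

```text
tool mm [79.2 82.2 -0.6] n 5 per row [15.8 16.4 -0.1]
[ 0.6271 -0.2434  0.018 ] [ 0.6178 -0.35    0.018 ]
```

Emit:
{"op": "carry_out", "data": {
  "series": [
    [13,13,0,0,0.9],
    [16,17,0,0,0.9],
    [16,17,0,0,0.9],
    [16,17,0,0,0.9],
    [13,12,0,0,0.9],
    [5,5,0,0,0.9],
    [0,0,0,0,0.9]
  ]
}}

```text
time: 16.65
position: [0.5449, -0.2836, 0.036]
tool_rot: [0.184, 0.688, -0.627, 0.315]
ft_force: [0.6, 0.3, -4.1]
grip_width: 0.0294
```

```bash
python3 go.py .545 -.297 .029 25
```

```text
t 16.65 pos [ 0.5449 -0.2836  0.036 ] q [-0.9922  0.8298  1.9535  1.4998  0.6739 -0.9932] w 0.0294 F [ 0.6  0.3 -4.1]
tilt 41.64 az 12.7 x [-0.734  -0.1411 -0.6643] y [ 0.6483  0.1456 -0.7473] z [ 0.2022 -0.9792 -0.0154] zaz -78.33 zslope -0.88
tool mm [ 6.5  3.4 13.3] n 1 per row [ 6.5  3.4 13.3]
```

Emit:
{"op": "carry_out", "data": {
  "series": [
    [1,1,6,-0.02,0.9],
    [2,2,3,0,0.9],
    [0,0,0,0,0.9]
  ]
}}

```text
time: 17.02
position: [0.5476, -0.2935, 0.0334]
tool_rot: [0.178, 0.684, -0.63, 0.323]
ft_force: [0.1, 0.3, -4.0]
grip_width: 0.0296
```

```bash
python3 go.py .545 -.297 .029 25;python3 look.py w10 200 200 380 340 4 |tail -1
```

```text
t 17.02 pos [ 0.5476 -0.2935  0.0334] q [-0.9992  0.8375  1.9329  1.4818  0.6776 -1.0003] w 0.0296 F [ 0.1  0.3 -4. ]
tilt 41.73 az 12.5 x [-0.7279 -0.1643 -0.6657] y [ 0.65    0.1438 -0.7462] z [ 0.2183 -0.9759  0.0021] zaz -77.39 zslope 0.12
tool mm [5.4 1.1 2.8] n 1 per row [5.4 1.1 2.8]
tilt 41.73 az 12.5 x [-0.7279 -0.1643 -0.6657] y [ 0.65    0.1438 -0.7462] z [ 0.2183 -0.9759  0.0021] zaz -77.39 zslope 0.12
```

View pics/w10.png

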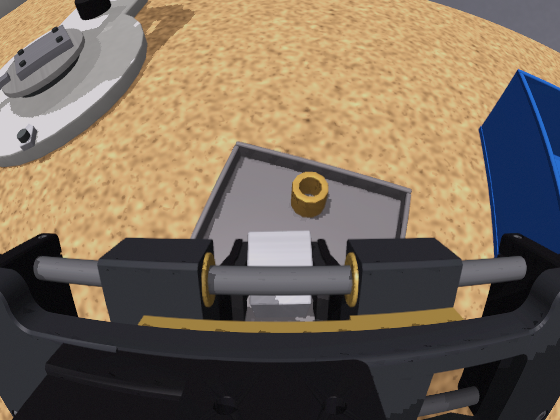

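Emit:
{"op": "carry_out", "data": {
  "series": [
    [1.5,1.5,0,0,0.9],
    [0,0,0,0,0.9]
  ]
}}

```text
time: 17.32
position: [0.5474, -0.2936, 0.0316]
tool_rot: [0.178, 0.684, -0.63, 0.323]
ft_force: [-0.1, 0.3, -4.3]
grip_width: 0.0296
```

Emit:
{"op": "carry_out", "data": {
  "series": [
    [1.5,1.5,0,0,0.9],
    [0,0,0,0,0.9]
  ]
}}

```text
time: 17.58
position: [0.5473, -0.2936, 0.0293]
tool_rot: [0.178, 0.684, -0.63, 0.323]
ft_force: [1.2, -0.6, -4.3]
grip_width: 0.0296
```

Emit:
{"op": "carry_out", "data": {
  "series": [
    [0.7,0.8,0,0,0.9],
    [0,0,0,0,0.9]
  ]
}}

```text
time: 17.82
position: [0.5475, -0.2935, 0.0293]
tool_rot: [0.179, 0.683, -0.629, 0.324]
ft_force: [0.4, -0.9, -4.7]
grip_width: 0.0295
```

Emit:
{"op": "carry_out", "data": {
  "series": [
    [0.7,0.8,0,0,0.9],
    [0,0,0,0,0.9]
  ]
}}

```text
time: 18.08
position: [0.5478, -0.2936, 0.0292]
tool_rot: [0.179, 0.683, -0.629, 0.325]
ft_force: [-0.0, 0.2, -3.0]
grip_width: 0.0299
```

Emit:
{"op": "carry_out", "data": {
  "series": [
    [1.5,1.5,0,0,0.9],
    [0,0,0,0,0.9]
  ]
}}

```text
time: 18.32
position: [0.5483, -0.2936, 0.0292]
tool_rot: [0.181, 0.683, -0.629, 0.326]
ft_force: [0.3, 1.0, -4.4]
grip_width: 0.0297
```

```bash
python3 look.py w11 200 200 380 340 4; python3 - <<'E'
from h import *
p,d=optics.camera('scene');save('s1',cv2.resize(p[230:380,150:330],None,fx=4,fy=4,interpolation=cv2.INTER_CUBIC))
print(robot.get_obs()['joint_torque'],robot.get_obs()['moment'])
E
```

```text
t 18.32 pos [ 0.5483 -0.2936  0.0292] q [-1.0018  0.8501  1.9346  1.5061  0.6844 -1.03  ] w 0.0297 F [ 0.3  1.  -4.4]
tilt 42.25 az 12.4 x [-0.7221 -0.1629 -0.6723] y [ 0.6567  0.1442 -0.7402] z [ 0.2175 -0.976   0.0029] zaz -77.44 zslope 0.17
[ 1.20659184e+00 -4.09107399e+01 -3.25079799e+00  9.76324193e-01
  2.28748262e+00 -8.62529487e-04] [-0.03249758  0.59383334  0.03502557]
```

View pics/s1.png

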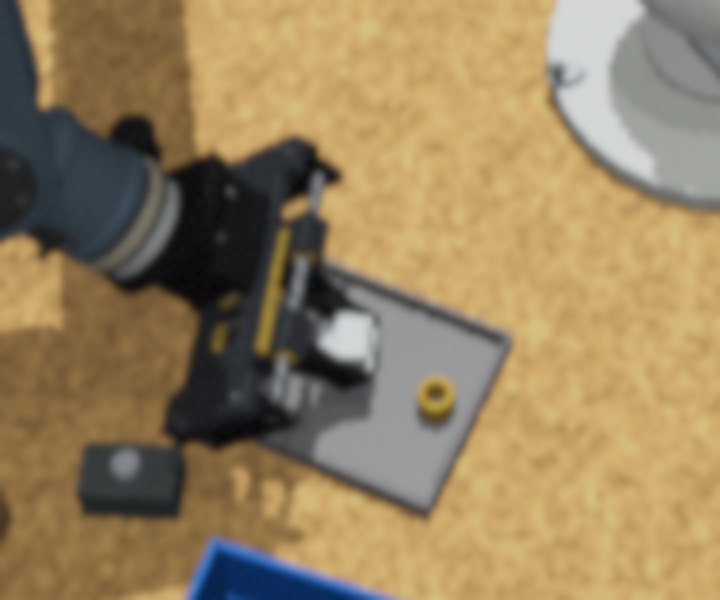

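View pics/w11z.png

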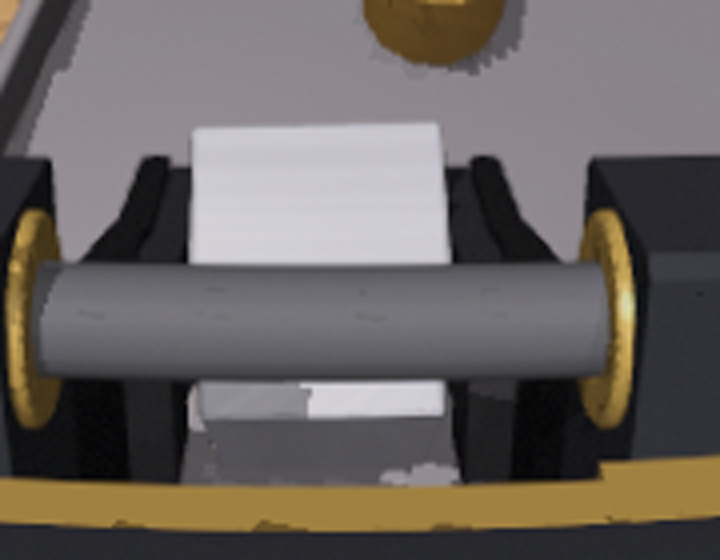

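The height has stopped at the expected value and the tilt is returning towards the grasp tilt, so the insert is on the tray floor. Releasing.

Emit:
{"op": "carry_out", "data": {
  "series": [
    [0,0,0,0,0.6],
    [0,0,0,0,0.45],
    [0,0,0,0,0.35],
    [0,-15,0,0,0.35],
    [0,-25,0,0,0.35],
    [0,-30,0,0,0.35],
    [0,-30,0,0,0.35],
    [0,-30,0,0,0.35],
    [0,0,0,0,0.35]
  ],
  "squeeze": 20
}}

```text
time: 19.55
position: [0.4592, -0.3133, 0.1303]
tool_rot: [0.181, 0.682, -0.629, 0.326]
ft_force: [-0.0, 0.2, 0.8]
grip_width: 0.0569
```

```bash
python3 look.py w12 160 120 400 300 3;python3 - <<'E'
from h import *
p,d=optics.camera('top');save('t1',cv2.resize(p[80:260,220:460],None,fx=3,fy=3,interpolation=cv2.INTER_CUBIC));np.savez('t1.npz',p=p,d=d,**optics.get_calibration('top'))
E
```

```text
t 19.55 pos [ 0.4592 -0.3133  0.1303] q [-1.1992  0.6144  2.0277  1.196   0.796  -0.8535] w 0.0569 F [-0.   0.2  0.8]
tilt 42.32 az 12.3 x [-0.7211 -0.1634 -0.6733] y [ 0.6579  0.1432 -0.7394] z [ 0.2172 -0.9761  0.0042] zaz -77.45 zslope 0.24
```

View pics/w12.png

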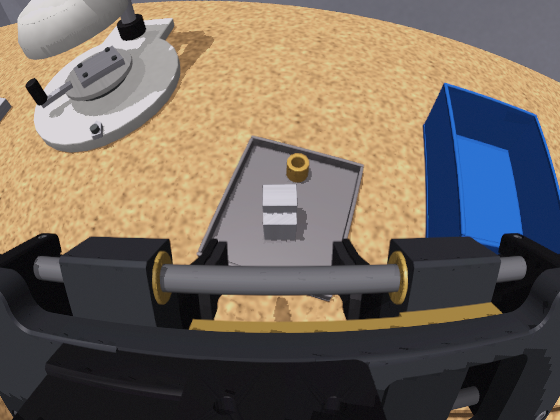

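View pics/t1.png

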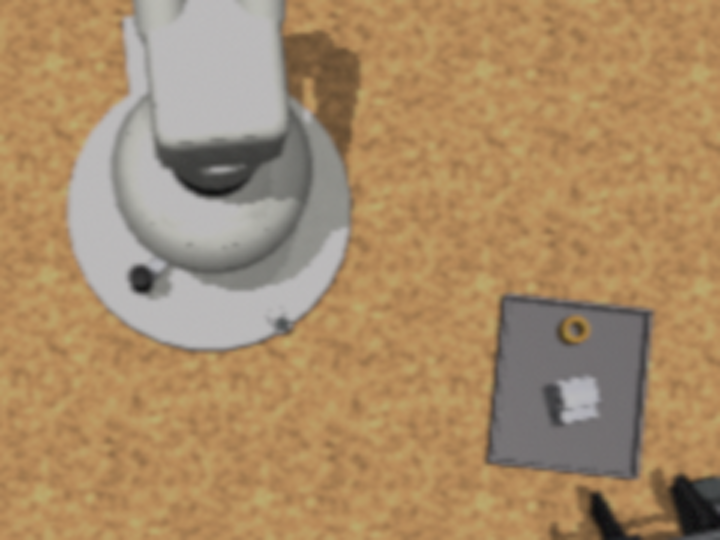

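Insert stands upright in the tray, and the lever hasn't moved. Next I check clearances for pushing the knob.

```bash
cat > clr.py <<'E'
from st import *
o,M=st()
ax=np.array([.7058,.0187])
def clear(tcp,M=M):
    # body box sample points: tool coords x±37.5, z±95, y from -69.7 to -200
    X,Y,Z=np.meshgrid(np.linspace(-37.5,37.5,7),np.linspace(-200,-69.7,27),np.linspace(-95,95,39),indexing='ij')
    P=np.stack([X,Y,Z],-1).reshape(-1,3)/1000@M.T+tcp
    s=P[(P[:,2]>.124)&(P[:,2]<.24)]
    a=(np.hypot(*(s[:,:2]-ax).T)-.078).min() if len(s) else 9
    return a,P[:,2].min()
u=M[:,1].copy();u[2]=0;u/=np.linalg.norm(u);v=np.array([-u[1],u[0],0])
for nm,vo in [('back',.0685),('backtip',.055),('grip',0),('inner',-.033)]:
  for ph in range(-37,36,12):
    a=np.radians(ph);K=np.array([ax[0]-.092*np.cos(a),ax[1]-.092*np.sin(a),.062])
    print(nm,ph,[tuple(np.round(clear(K+u*uo+v*vo),3)) for uo in (0,.004,.008)])
E
python3 clr.py
```

```text
t 19.65 pos [ 0.4599 -0.3123  0.1289] q [-1.1969  0.6176  2.0273  1.197   0.7955 -0.8539] w 0.0568 F [ 0.2  0.4 -0.3]
tilt 42.3 az 12.5 x [-0.7214 -0.163  -0.673 ] y [ 0.6571  0.1458 -0.7396] z [ 0.2187 -0.9758  0.0019] zaz -77.37 zslope 0.11
back -37 [(np.float64(0.012), np.float64(0.088)), (np.float64(0.008), np.float64(0.088)), (np.float64(0.005), np.float64(0.088))]
back -25 [(np.float64(0.019), np.float64(0.088)), (np.float64(0.015), np.float64(0.088)), (np.float64(0.011), np.float64(0.088))]
back -13 [(np.float64(0.025), np.float64(0.088)), (np.float64(0.021), np.float64(0.088)), (np.float64(0.017), np.float64(0.088))]
back -1 [(np.float64(0.03), np.float64(0.088)), (np.float64(0.026), np.float64(0.088)), (np.float64(0.022), np.float64(0.088))]
back 11 [(np.float64(0.033), np.float64(0.088)), (np.float64(0.029), np.float64(0.088)), (np.float64(0.025), np.float64(0.088))]
back 23 [(np.float64(0.032), np.float64(0.088)), (np.float64(0.028), np.float64(0.088)), (np.float64(0.024), np.float64(0.088))]
back 35 [(np.float64(0.026), np.float64(0.088)), (np.float64(0.022), np.float64(0
[... 2092 characters left out ...]
4(0.088)), (np.float64(0.006), np.float64(0.088))]
inner -13 [(np.float64(0.024), np.float64(0.088)), (np.float64(0.02), np.float64(0.088)), (np.float64(0.016), np.float64(0.088))]
inner -1 [(np.float64(0.031), np.float64(0.088)), (np.float64(0.027), np.float64(0.088)), (np.float64(0.023), np.float64(0.088))]
inner 11 [(np.float64(0.033), np.float64(0.088)), (np.float64(0.029), np.float64(0.088)), (np.float64(0.025), np.float64(0.088))]
inner 23 [(np.float64(0.032), np.float64(0.088)), (np.float64(0.028), np.float64(0.088)), (np.float64(0.024), np.float64(0.088))]
inner 35 [(np.float64(0.026), np.float64(0.088)), (np.float64(0.022), np.float64(0.088)), (np.float64(0.018), np.float64(0.088))]
```

```bash
python3 - <<'E'
from st import *
o,M=st();p=o['position']
for a in [(.54,-.15,.24),(.55,.146,.19),(.547,.146,.136)]:
    a=np.array(a);t=M.T@(a-p)*1000;p=a;n=np.ceil(np.linalg.norm(t)/45);print(n,(t/n).round(1))
E
```

```text
t 19.65 pos [ 0.4599 -0.3123  0.1289] q [-1.1969  0.6176  2.0273  1.197   0.7955 -0.8539] w 0.0568 F [ 0.2  0.4 -0.3]
tilt 42.3 az 12.5 x [-0.7214 -0.163  -0.673 ] y [ 0.6571  0.1458 -0.7396] z [ 0.2187 -0.9758  0.0019] zaz -77.37 zslope 0.11
5.0 [-31.8  -1.2 -28.1]
7.0 [ -3.1  12.4 -41. ]
2.0 [19.3 19.  -0.4]
```

Emit:
{"op": "carry_out", "data": {
  "series": [
    [-32,-1,-28,0,0],
    [-32,-1,-28,0,0],
    [-32,-1,-28,0,0],
    [-32,-1,-28,0,0],
    [-32,-1,-28,0,0],
    [-3,12,-41,0,0],
    [-3,12,-41,0,0],
    [-3,12,-41,0,0],
    [-3,12,-41,0,0],
    [-3,12,-41,0,0],
    [-3,12,-41,0,0],
    [-3,12,-41,0,0]
  ]
}}

```text
time: 21.15
position: [0.5531, 0.1608, 0.1864]
tool_rot: [0.177, 0.688, -0.626, 0.323]
ft_force: [1.4, -0.4, 0.4]
grip_width: 0.0869
```

```bash
python3 look.py w13; python3 go.py .547 .146 .136 30|tail -1
```

```text
t 21.15 pos [0.5531 0.1608 0.1864] q [ 0.0072  0.4346  2.1547  2.393   0.2221 -0.9926] w 0.0869 F [ 1.4 -0.4  0.4]
tilt 41.77 az 13.4 x [-0.7283 -0.1608 -0.6661] y [ 0.648   0.1546 -0.7458] z [ 0.2229 -0.9748 -0.0084] zaz -77.12 zslope -0.48
tool mm [40.4 30.9 18.2] n 2 per row [20.2 15.5  9.1]
```

View pics/w13.png

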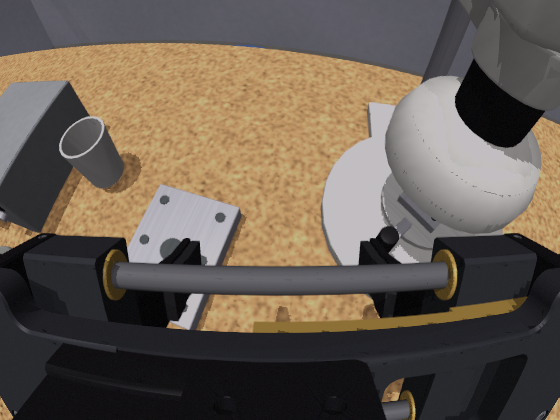

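```bash
python3 go.py .61 .166 .064 20|tail -1
```

```text
tool mm [ 39.3 128.5  13.9] n 7 per row [ 5.6 18.4  2. ]
```

Emit:
{"op": "carry_out", "data": {
  "series": [
    [9,12,-1,0,0],
    [10,16,-1,0,0],
    [10,16,0,0,0],
    [10,16,0,0,0],
    [0,16,0,0,0],
    [0,0,0,0,0]
  ]
}}

```text
time: 21.95
position: [0.5702, 0.181, 0.0952]
tool_rot: [0.169, 0.691, -0.623, 0.326]
ft_force: [0.1, 0.1, 0.4]
grip_width: 0.0869
```

```bash
python3 go.py .61 .166 .064 20;  python3 look.py w14|tail -1
```

```text
t 21.95 pos [0.5702 0.181  0.0952] q [ 0.0495  0.6773  2.15    2.8001  0.4179 -1.3946] w 0.0869 F [0.1 0.1 0.4]
tilt 41.33 az 14.7 x [-0.731  -0.1726 -0.6602] y [ 0.6387  0.1677 -0.751 ] z [ 0.2403 -0.9706 -0.0124] zaz -76.09 zslope -0.71
tool mm [-5.9 46.4 24.5] n 3 per row [-2.  15.5  8.2]
tilt 41.33 az 14.7 x [-0.731  -0.1726 -0.6602] y [ 0.6387  0.1677 -0.751 ] z [ 0.2403 -0.9706 -0.0124] zaz -76.09 zslope -0.71
```

View pics/w14.png

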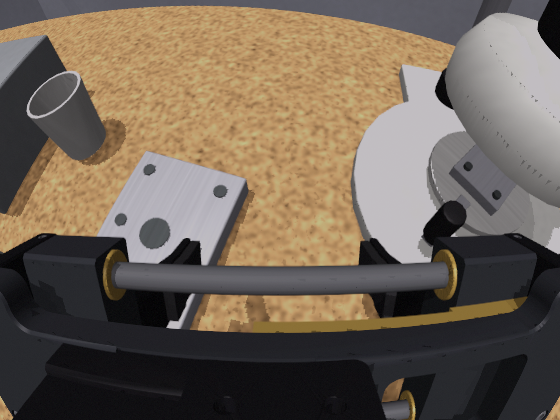

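Emit:
{"op": "carry_out", "data": {
  "series": [
    [-2,15,3,0,0],
    [-2,15,3,0,0],
    [-2,15,3,0,0],
    [0,0,0,0,0]
  ]
}}

```text
time: 22.5
position: [0.6089, 0.1806, 0.0655]
tool_rot: [0.17, 0.691, -0.622, 0.327]
ft_force: [-0.2, 0.6, 0.0]
grip_width: 0.087
```

```bash
python3 go.py .61 .166 .064 20;  python3 look.py w15 300 140 500 320 3|tail -1;  python3 clr.py | grep back
```

```text
t 22.5 pos [0.6089 0.1806 0.0655] q [ 0.0442  0.7564  2.0658  2.7908  0.4171 -1.3898] w 0.087 F [-0.2  0.6  0. ]
tilt 41.53 az 14.6 x [-0.7286 -0.1723 -0.6629] y [ 0.6415  0.1677 -0.7486] z [ 0.2401 -0.9707 -0.0116] zaz -76.1 zslope -0.67
tool mm [ 2.7 -0.6 14.4] n 1 per row [ 2.7 -0.6 14.4]
tilt 41.53 az 14.6 x [-0.7286 -0.1723 -0.6629] y [ 0.6415  0.1677 -0.7486] z [ 0.2401 -0.9707 -0.0116] zaz -76.1 zslope -0.67
back -37 [(np.float64(0.011), np.float64(0.088)), (np.float64(0.007), np.float64(0.088)), (np.float64(0.004), np.float64(0.088))]
back -25 [(np.float64(0.018), np.float64(0.088)), (np.float64(0.014), np.float64(0.088)), (np.float64(0.01), np.float64(0.088))]
back -13 [(np.float64(0.024), np.float64(0.088)), (np.float64(0.02), np.float64(0.088)), (np.float64(0.016), np.float64(0.088))]
back -1 [(np.float64(0.03), np.float64(0.088)), (np.float64(0.026), np.float64(0.088)), (np.float64(0.022), np.float64(0.088))]
back 11 [(np.float64(0.033), np.float64(0.088)), (np.float64(0.029), np.float64(0.088)), (np.float64(0.025), np.float64(0.088))]
back 23 [(np.float64(0.032), np.floa
[... 447 characters left out ...]
 (np.float64(0.006), np.float64(0.088))]
backtip -13 [(np.float64(0.023), np.float64(0.088)), (np.float64(0.019), np.float64(0.088)), (np.float64(0.015), np.float64(0.088))]
backtip -1 [(np.float64(0.03), np.float64(0.088)), (np.float64(0.026), np.float64(0.088)), (np.float64(0.022), np.float64(0.088))]
backtip 11 [(np.float64(0.033), np.float64(0.088)), (np.float64(0.029), np.float64(0.088)), (np.float64(0.025), np.float64(0.088))]
backtip 23 [(np.float64(0.032), np.float64(0.088)), (np.float64(0.028), np.float64(0.088)), (np.float64(0.024), np.float64(0.088))]
backtip 35 [(np.float64(0.027), np.float64(0.088)), (np.float64(0.023), np.float64(0.088)), (np.float64(0.019), np.float64(0.088))]
```

View pics/w15z.png

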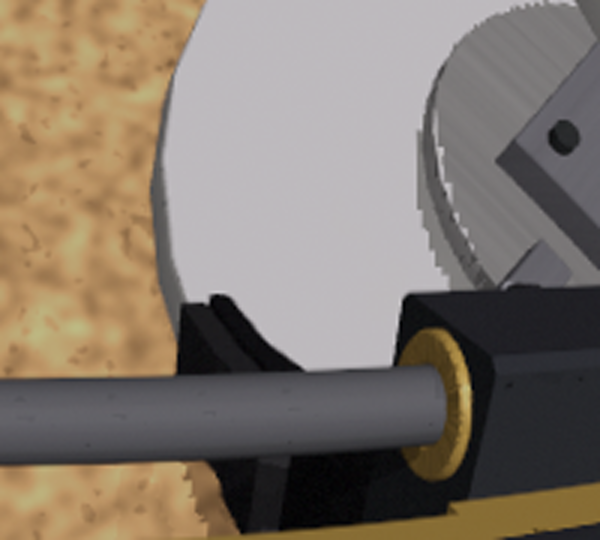

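Emit:
{"op": "carry_out", "data": {
  "series": [
    [0,0,12,0,0],
    [0,0,12,0,0],
    [0,0,12,0,0],
    [0,0,0,0,0]
  ]
}}

```text
time: 23.05
position: [0.6152, 0.1453, 0.0655]
tool_rot: [0.169, 0.691, -0.622, 0.327]
ft_force: [-0.1, -0.7, 0.5]
grip_width: 0.0873
```

```bash
cat > rel.py <<'E'
from st import *
ax=np.array([.7058,.0187])
o,M=st();u=M[:,1].copy();u[2]=0;u/=np.linalg.norm(u);v=np.array([-u[1],u[0],0])
import sys
ph=float(sys.argv[1]);a=np.radians(ph);K=np.array([ax[0]-.092*np.cos(a),ax[1]-.092*np.sin(a),0])
d=o['position']-K;print('TCP rel knob u,v',(d@u*1000).round(1),(d@v*1000).round(1))
E
cat > lev.py <<'E'
from h import *
import sys
p,d=optics.camera('top');n=sys.argv[1]
c=p[150:210,240:340];save(n,cv2.resize(c,None,fx=8,fy=8,interpolation=cv2.INTER_CUBIC));np.savez(n+'.npz',p=p,d=d,**optics.get_calibration('top'))
E
python3 rel.py -37; python3 look.py w16 300 140 500 320 3 >/dev/null; python3 lev.py t2
```

```text
t 23.05 pos [0.6152 0.1453 0.0655] q [-0.0411  0.7551  2.072   2.6565  0.4303 -1.3328] w 0.0873 F [-0.1 -0.7  0.5]
tilt 41.4 az 14.8 x [-0.7299 -0.1735 -0.6612] y [ 0.6395  0.1684 -0.7502] z [ 0.2415 -0.9703 -0.012 ] zaz -76.03 zslope -0.69
TCP rel knob u,v 1.5 73.2
```

View pics/t2.png

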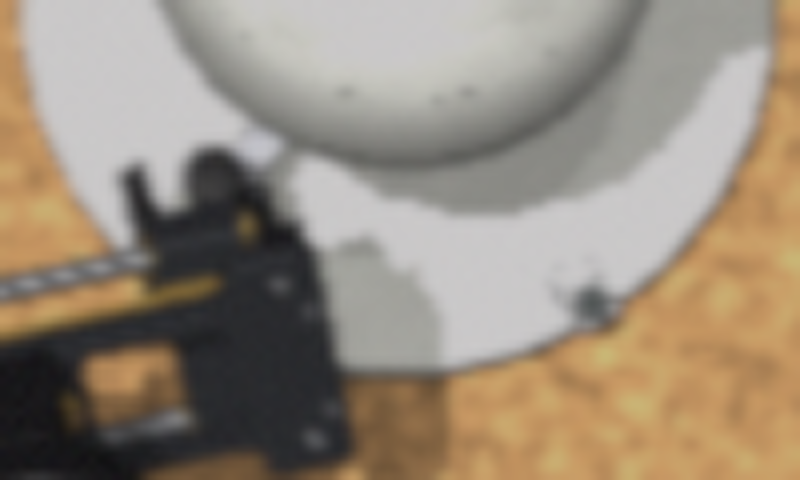

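View pics/w16.png

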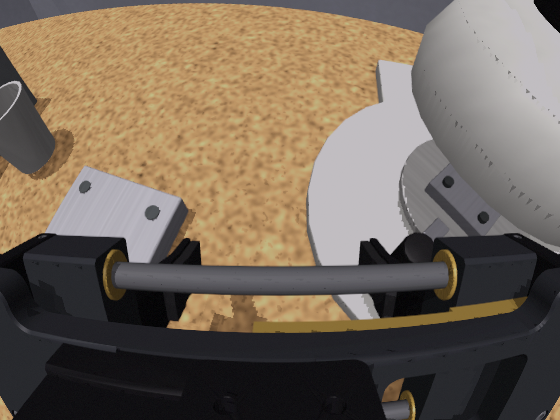

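Emit:
{"op": "carry_out", "data": {
  "series": [
    [0,0,6,0,0],
    [0,0,6,0,0],
    [0,0,0,0,0]
  ]
}}

```text
time: 23.52
position: [0.6166, 0.1355, 0.0652]
tool_rot: [0.167, 0.692, -0.622, 0.328]
ft_force: [-0.1, 1.5, 0.2]
grip_width: 0.0869
```

```bash
python3 rel.py -37; python3 look.py w17 300 140 500 320 3 >/dev/null; python3 lev.py t3
```

```text
t 23.52 pos [0.6166 0.1355 0.0652] q [-0.0664  0.755   2.0728  2.61    0.4342 -1.3131] w 0.0869 F [-0.1  1.5  0.2]
tilt 41.32 az 15.0 x [-0.73   -0.1769 -0.6602] y [ 0.6377  0.1713 -0.751 ] z [ 0.2459 -0.9692 -0.0123] zaz -75.76 zslope -0.7
TCP rel knob u,v 0.7 63.4
```

View pics/t3.png

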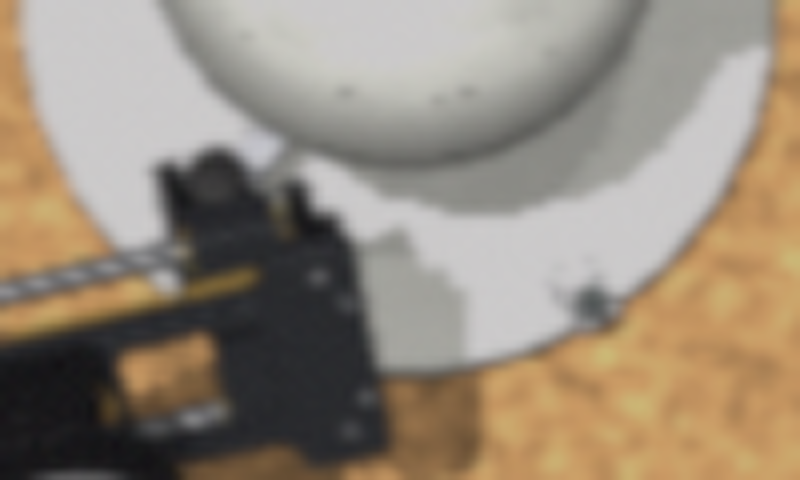

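View pics/w17z.png

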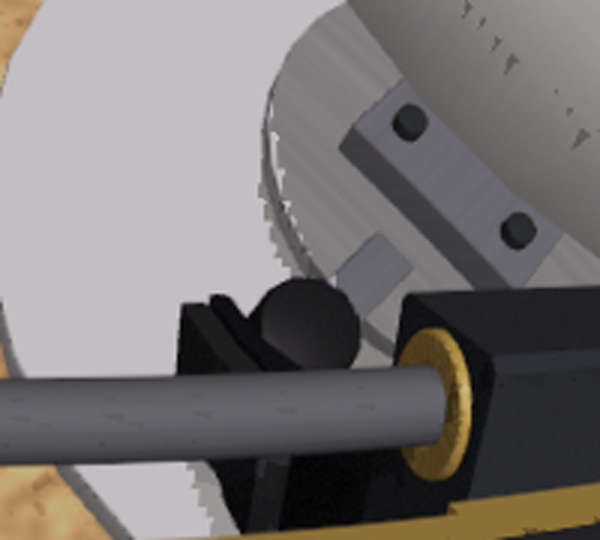

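```bash
cat > arc.py <<'E'
from st import *
import sys
ax=np.array([.7058,.0187])
o,M=st();u=M[:,1].copy();u[2]=0;u/=np.linalg.norm(u);v=np.array([-u[1],u[0],0])
uo,vo,zt=[float(x)/1000 for x in sys.argv[1:4]]
p=o['position']
for ph in map(float,sys.argv[4:]):
    a=np.radians(ph);T=np.array([ax[0]-.092*np.cos(a),ax[1]-.092*np.sin(a),0])+u*uo+v*vo;T[2]=zt
    print(ph,(M.T@(T-p)*1000).round(1),T);p=T
E
python3 arc.py 2 63 66 -36 -31 -26 -21 -16 -11 -6 -1 4 9 14 19 24
```

```text
t 23.62 pos [0.6167 0.1355 0.0652] q [-0.0661  0.7551  2.0725  2.6108  0.4339 -1.3132] w 0.0869 F [-1.4  1.5  0.1]
tilt 41.33 az 15.0 x [-0.73   -0.1766 -0.6602] y [ 0.6378  0.171  -0.751 ] z [ 0.2455 -0.9693 -0.0123] zaz -75.79 zslope -0.7
-36.0 [-0.5 -0.7  1.4] [0.617  0.1341 0.066 ]
-31.0 [ 4.4 -4.   5.4] [0.6126 0.1275 0.066 ]
-26.0 [ 4.  -3.6  5.9] [0.6087 0.1204 0.066 ]
-21.0 [ 3.6 -3.3  6.3] [0.6055 0.113  0.066 ]
-16.0 [ 3.2 -2.9  6.8] [0.603  0.1054 0.066 ]
-11.0 [ 2.7 -2.5  7.1] [0.6011 0.0976 0.066 ]
-6.0 [ 2.3 -2.1  7.4] [0.5999 0.0897 0.066 ]
-1.0 [ 1.8 -1.7  7.6] [0.5994 0.0817 0.066 ]
4.0 [ 1.3 -1.2  7.8] [0.5996 0.0737 0.066 ]
9.0 [ 0.7 -0.8  8. ] [0.6005 0.0657 0.066 ]
14.0 [ 0.2 -0.3  8. ] [0.6021 0.0578 0.066 ]
19.0 [-0.3  0.1  8. ] [0.6044 0.0501 0.066 ]
24.0 [-0.8  0.6  8. ] [0.6074 0.0426 0.066 ]
```

Emit:
{"op": "carry_out", "data": {
  "series": [
    [0,-0.5,2,0,0],
    [4.5,-4,5.5,0,0],
    [4,-3.5,6,0,0],
    [3.5,-3,6.5,0,0],
    [3,-3,7,0,0],
    [3,-2.5,7,0,0],
    [0,0,0,0,0]
  ]
}}

```text
time: 24.5
position: [0.5957, 0.0988, 0.0648]
tool_rot: [0.162, 0.693, -0.62, 0.329]
ft_force: [-0.2, 1.4, 0.4]
grip_width: 0.087
```

```bash
python3 rel.py -13; python3 look.py w18 300 140 500 320 3 >/dev/null; python3 lev.py t4
```

```text
t 24.5 pos [0.5957 0.0988 0.0648] q [-0.1678  0.7538  2.1363  2.514   0.4992 -1.3255] w 0.087 F [-0.2  1.4  0.4]
tilt 41.07 az 15.7 x [-0.7313 -0.1839 -0.6568] y [ 0.6324  0.178  -0.7539] z [ 0.2556 -0.9667 -0.0138] zaz -75.19 zslope -0.79
TCP rel knob u,v -3.7 62.7
```

View pics/t4.png

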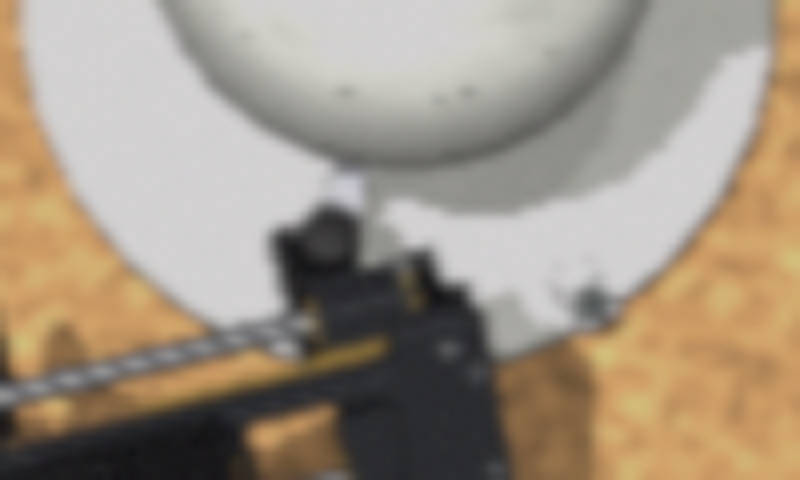

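View pics/w18z.png

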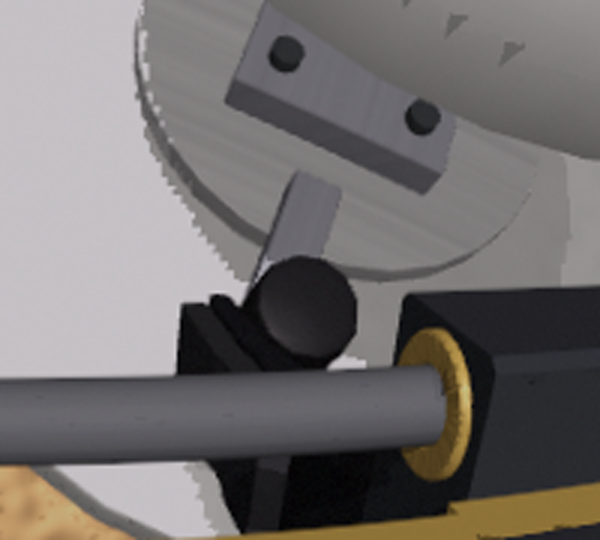

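```bash
python3 arc.py 2 62 65 -13 -8 -3 2 7 12 17 22 27
```

```text
t 24.6 pos [0.5963 0.099  0.065 ] q [-0.1671  0.7539  2.1351  2.5146  0.4991 -1.3254] w 0.0869 F [-0.7  0.3  0.2]
tilt 41.12 az 15.7 x [-0.7306 -0.1841 -0.6576] y [ 0.6332  0.178  -0.7533] z [ 0.2557 -0.9667 -0.0135] zaz -75.18 zslope -0.77
-13.0 [-3.8  3.3  0.6] [0.6013 0.0996 0.065 ]
-8.0 [ 2.5 -2.3  7.3] [0.5998 0.0917 0.065 ]
-3.0 [ 2.  -1.9  7.5] [0.5991 0.0837 0.065 ]
2.0 [ 1.5 -1.5  7.7] [0.599  0.0757 0.065 ]
7.0 [ 1.  -1.   7.9] [0.5996 0.0677 0.065 ]
12.0 [ 0.5 -0.6  8. ] [0.601  0.0598 0.065 ]
17.0 [-0.  -0.1  8. ] [0.603 0.052 0.065]
22.0 [-0.6  0.3  8. ] [0.6056 0.0445 0.065 ]
27.0 [-1.1  0.8  7.9] [0.609  0.0372 0.065 ]
```

Emit:
{"op": "carry_out", "data": {
  "series": [
    [-2,2,4,0,0],
    [0,0,7.5,0,0],
    [0,0,7.5,0,0],
    [1,-1,7.5,0,0],
    [1,-1,8,0,0],
    [0,0,8,0,0],
    [-1,0.5,7,0,0],
    [0,0,0,0,0]
  ]
}}

```text
time: 25.6
position: [0.6094, 0.0489, 0.0635]
tool_rot: [0.16, 0.694, -0.621, 0.328]
ft_force: [-2.0, 0.8, 0.0]
grip_width: 0.0868
```

```bash
python3 rel.py 18; python3 look.py w19 260 140 460 320 3 >/dev/null; python3 lev.py t5
```

```text
t 25.6 pos [0.6094 0.0489 0.0635] q [-0.2828  0.7551  2.1055  2.3215  0.4947 -1.2343] w 0.0868 F [-2.   0.8  0. ]
tilt 40.91 az 15.8 x [-0.7329 -0.185  -0.6547] y [ 0.63    0.1784 -0.7558] z [ 0.2566 -0.9664 -0.0142] zaz -75.13 zslope -0.81
TCP rel knob u,v 7.5 58.8
```

View pics/t5.png

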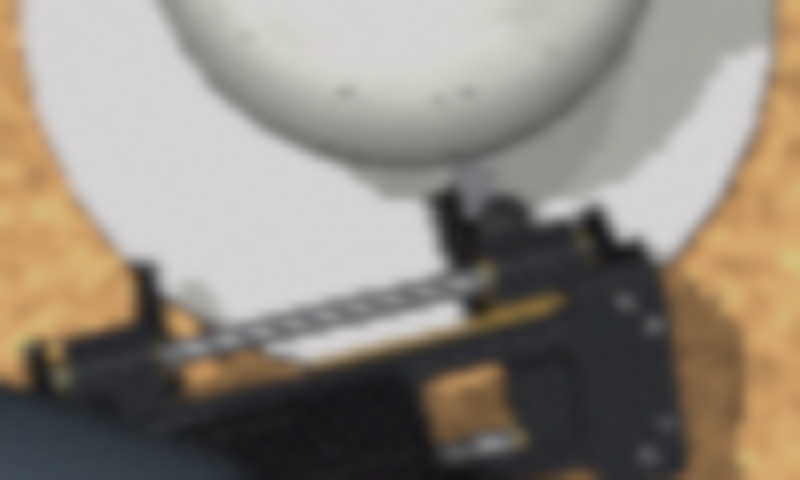

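View pics/w19.png

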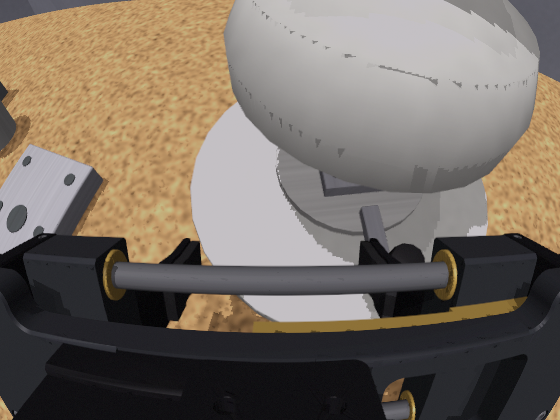

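```bash
cat > ka.py <<'E'
from h import *
import sys
f,X,Y,h=sys.argv[1],*map(float,sys.argv[2:5])
z=np.load(f);K=z['K'];Rm=R.from_quat(z['orientation']).as_matrix();e=z['eye']
u,v=X/8+240-.44,Y/8+150-.44
r=np.array([(u-K[0,2])/K[0,0],-(v-K[1,2])/K[1,1],-1])@Rm.T;q=e+r*((h-e[2])/r[2])
d=q[:2]-np.array([.7015,.0177]);print(q,np.degrees(np.arctan2(-d[1],-d[0])),np.hypot(*d))
E
python3 ka.py t5.npz 510 213 .086; python3 ka.py t4.npz 329 235 .086;python3 ka.py t4.npz 592 302 .036
```

```text
[ 0.61956886 -0.01652933  0.086     ] 22.674276792015718 0.08879391207621655
[0.61177552 0.03885343 0.086     ] -13.265798799453927 0.0921843262690225
[ 0.59970315 -0.04575656  0.036     ] 31.937956662656322 0.11995555508637361
```

Emit:
{"op": "carry_out", "data": {
  "series": [
    [2,-2,5,0,0],
    [0,0,5,0,0],
    [0,0,0,0,0],
    [0,0,-12,0,0],
    [0,-25,-5,0,0],
    [0,-30,0,0,0],
    [0,-30,5,0,0],
    [0,0,10,0,0],
    [0,0,0,0,0]
  ]
}}

```text
time: 26.82
position: [0.5565, 0.0229, 0.1306]
tool_rot: [0.163, 0.692, -0.621, 0.329]
ft_force: [0.3, 0.5, 0.4]
grip_width: 0.0869
```

```bash
python3 look.py w20; python3 lev.py t6
```

```text
t 26.82 pos [0.5565 0.0229 0.1306] q [-0.3941  0.5753  2.2176  2.0881  0.4852 -1.0853] w 0.0869 F [0.3 0.5 0.4]
tilt 41.19 az 15.4 x [-0.73   -0.183  -0.6585] y [ 0.6349  0.175  -0.7525] z [ 0.2529 -0.9674 -0.0116] zaz -75.35 zslope -0.66
```

View pics/w20.png

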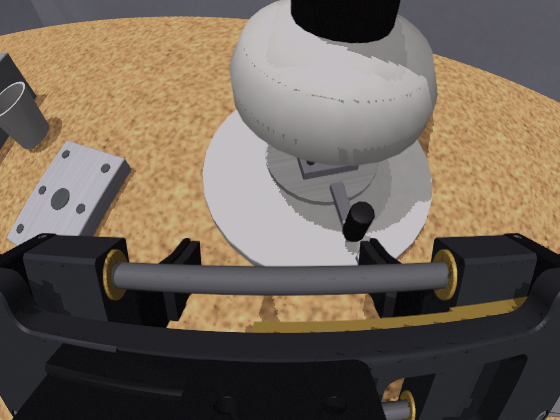

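View pics/t6.png

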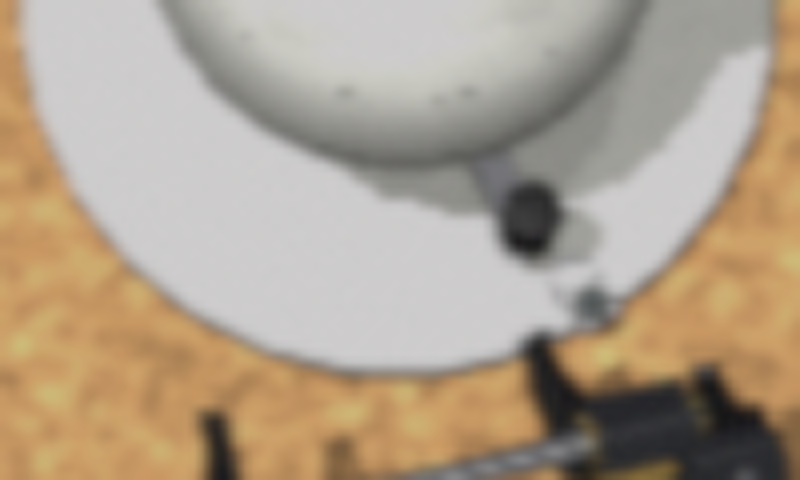

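Emit:
{"op": "carry_out", "data": {
  "series": [
    [-20,-35,25,0,0.2],
    [-20,-30,20,0,0.4],
    [0,0,0,0,0.55],
    [0,0,0,0,0.55]
  ]
}}

```text
time: 27.42
position: [0.5562, -0.0132, 0.1924]
tool_rot: [0.162, 0.696, -0.617, 0.33]
ft_force: [0.0, -0.0, -0.3]
grip_width: 0.055
```

```bash
python3 look.py w21 220 150 400 270 4; python3 ka.py t6.npz 534 205 .086
```

```text
t 27.43 pos [ 0.5562 -0.0132  0.1924] q [-0.4953  0.4121  2.1544  1.5339  0.4828 -0.5683] w 0.055 F [ 0.  -0.  -0.3]
tilt 41.19 az 16.4 x [-0.7304 -0.1821 -0.6583] y [ 0.6318  0.186  -0.7525] z [ 0.2595 -0.9655 -0.0208] zaz -74.96 zslope -1.19
[ 0.622177   -0.02385478  0.086     ] 27.64860208751897 0.0895485275539637
```

View pics/w21z.png

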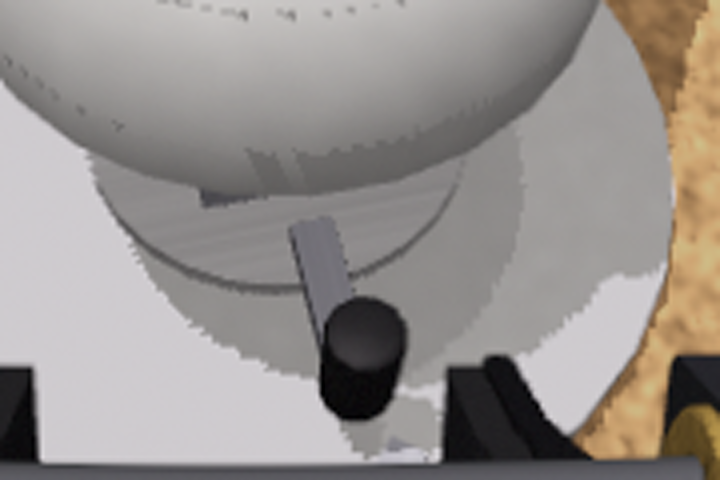

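```bash
python3 go.py .6243 -.0239 .063 20|tail -1; python3 -c "
from fe import *
w=W('w21.npz')
g=lambda X,Y:(X/4+220-.375,Y/4+150-.375)
q=w.atz(*g(366,331),.086);d=q[:2]-np.array([.7058,.0187]);print(q,np.degrees(np.arctan2(-d[1],-d[0])),np.hypot(*d))"
```

```text
tool mm [ 37.2 138.3  30.8] n 8 per row [ 4.7 17.3  3.8]
[ 0.62   -0.0235  0.086 ] 26.199501036542365 0.0956389098107266
```

Emit:
{"op": "carry_out", "data": {
  "series": [
    [9,10,8,-0.03,0.45],
    [9,15,8,0,0.45],
    [9,15,8,0,0.45],
    [9,15,7,0,0.45],
    [0,0,0,0,0.45]
  ]
}}

```text
time: 28.1
position: [0.5705, -0.0347, 0.1185]
tool_rot: [0.149, 0.695, -0.617, 0.337]
ft_force: [-0.5, 0.4, 0.1]
grip_width: 0.0481
```

```bash
python3 go.py .6243 -.0239 .063 20; python3 look.py w22 180 150 380 290 4 >/dev/null
```

```text
t 28.1 pos [ 0.5705 -0.0347  0.1185] q [-0.5295  0.6099  2.1529  1.8305  0.5219 -0.9744] w 0.0481 F [-0.5  0.4  0.1]
tilt 40.7 az 17.3 x [-0.7286 -0.2096 -0.6521] y [ 0.6227  0.1938 -0.7581] z [ 0.2853 -0.9584 -0.0107] zaz -73.42 zslope -0.61
tool mm [-5.3 77.7  5.6] n 4 per row [-1.3 19.4  1.4]
```

View pics/w22z.png

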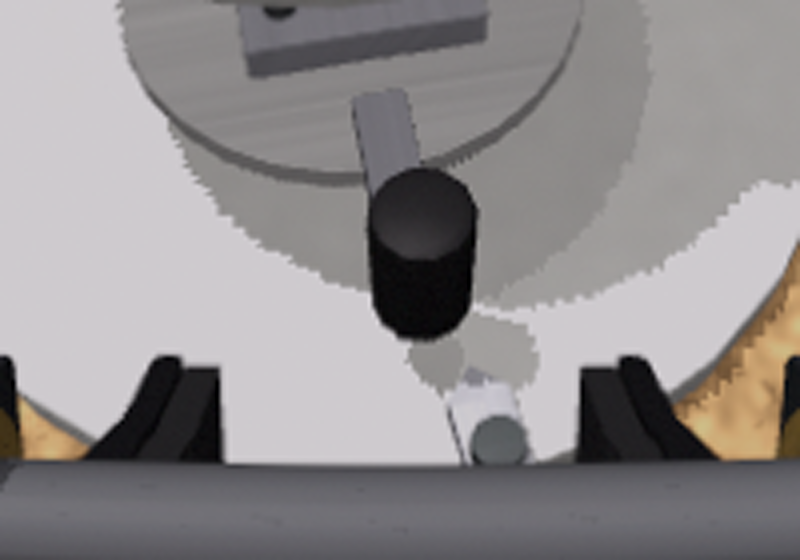

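```bash
python3 -c "
from fe import *
w=W('w22.npz')
g=lambda X,Y:(X/4+180-.375,Y/4+150-.375)
for ax in ([.7058,.0187],[.703,.018]):
  for n,X,Y,h in [('knobtop',423,213,.086),('screw',498,438,.036),('tip',475,371,.028),('knobbase',419,315,.046)]:
    q=w.atz(*g(X,Y),h);d=q[:2]-np.array(ax);print(n,q,np.degrees(np.arctan2(-d[1],-d[0])),np.hypot(*d))"
```

```text
knobtop [ 0.6199 -0.0236  0.086 ] 26.2010530190216 0.09578481920141477
screw [ 0.6001 -0.0454  0.036 ] 31.213846080110155 0.12364310675188586
tip [ 0.6157 -0.0366  0.028 ] 31.545902032097626 0.10573268467940834
knobbase [ 0.6175 -0.0237  0.046 ] 25.623988973324654 0.09798534797104227
knobtop [ 0.6199 -0.0236  0.086 ] 26.57588927927683 0.09296544227316922
screw [ 0.6001 -0.0454  0.036 ] 31.617842421256316 0.12088867895512674
tip [ 0.6157 -0.0366  0.028 ] 32.02902187950837 0.10298389902731482
knobbase [ 0.6175 -0.0237  0.046 ] 25.973053796791447 0.09515976534776313
```

```bash
python3 go.py .621 -.0237 .064 20|tail -1
```

```text
tool mm [-3.1 75.5  4.8] n 4 per row [-0.8 18.9  1.2]
```

Emit:
{"op": "carry_out", "data": {
  "series": [
    [0,13,2,0,0.45],
    [-1,18,2,0,0.45],
    [-1,18,1,0,0.45],
    [-1,18,0,0,0.45],
    [0,5,0,0,0.45],
    [0,0,0,0,0.45]
  ]
}}

```text
time: 28.9
position: [0.6216, -0.0216, 0.0657]
tool_rot: [0.148, 0.694, -0.617, 0.339]
ft_force: [-0.5, -0.0, 0.2]
grip_width: 0.0478
```

```bash
python3 go.py .621 -.0237 .064 20; python3 look.py w23 180 150 380 290 4 >/dev/null
```

```text
t 28.9 pos [ 0.6216 -0.0216  0.0657] q [-0.4423  0.7511  2.0511  1.9979  0.5093 -1.0763] w 0.0478 F [-0.5 -0.   0.2]
tilt 40.88 az 17.3 x [-0.7255 -0.2128 -0.6545] y [ 0.6248  0.1951 -0.756 ] z [ 0.2885 -0.9574 -0.0086] zaz -73.23 zslope -0.49
tool mm [2.  0.5 1.8] n 1 per row [2.  0.5 1.8]
```

View pics/w23z.png

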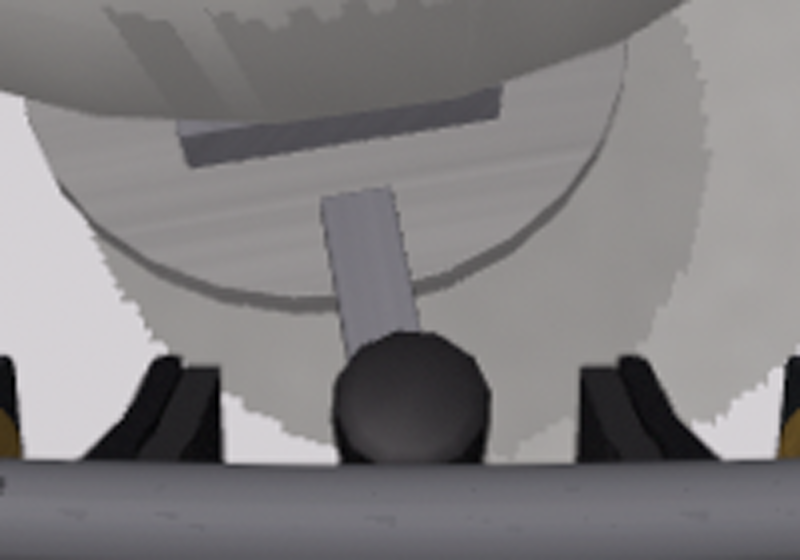

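Emit:
{"op": "carry_out", "data": {
  "series": [
    [0,0,1,0,0.65],
    [0,0,0,0,0.8],
    [0,0,0,0,0.85],
    [0,0,0,0,0.85]
  ],
  "squeeze": 10
}}

```text
time: 29.45
position: [0.6213, -0.0233, 0.0672]
tool_rot: [0.149, 0.694, -0.617, 0.34]
ft_force: [0.3, 0.7, -2.3]
grip_width: 0.0194
```

```bash
python3 st.py; python3 -c "
from st import *
o,M=st()
for a in (26.5,29):
    t=np.radians(a+1); print(M.T@np.array([np.sin(t),-np.cos(t),0]))
"; python3 lev.py t7
```

```text
t 29.45 pos [ 0.6213 -0.0233  0.0672] q [-0.4457  0.7479  2.0518  1.9933  0.5094 -1.0735] w 0.0194 F [ 0.3  0.7 -2.3]
tilt 40.93 az 17.2 x [-0.7251 -0.2123 -0.6551] y [ 0.6258  0.1939 -0.7555] z [ 0.2874 -0.9578 -0.0077] zaz -73.3 zslope -0.44
[-0.1464  0.117   0.9823]
[-0.1786  0.145   0.9732]
```

View pics/t7.png

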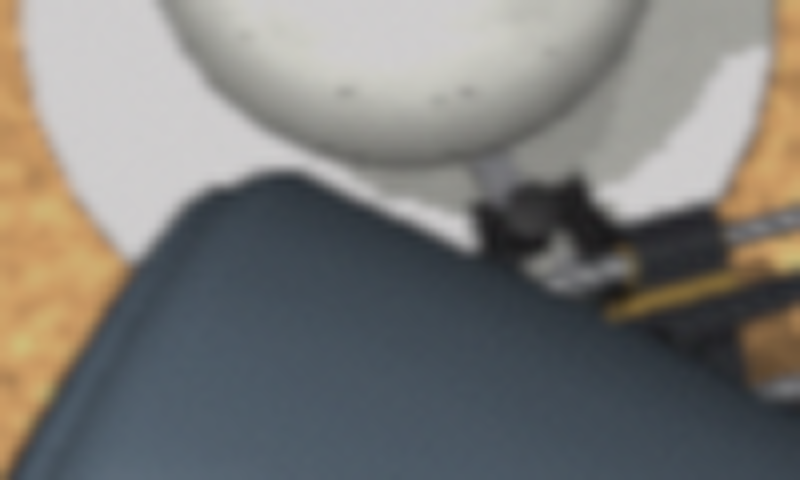

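Emit:
{"op": "carry_out", "data": {
  "series": [
    [-0.7,0.5,4,0,0.85],
    [-0.7,0.5,4,0,0.85],
    [0,0,0,0,0.85]
  ]
}}

```text
time: 29.88
position: [0.6239, -0.0289, 0.0671]
tool_rot: [0.147, 0.695, -0.616, 0.34]
ft_force: [-0.6, 0.1, 0.6]
grip_width: 0.0194
```

Emit:
{"op": "carry_out", "data": {
  "series": [
    [-0.4,0.3,2,0,0.85],
    [0,0,0,0,0.85]
  ]
}}

```text
time: 30.12
position: [0.6248, -0.0306, 0.0671]
tool_rot: [0.147, 0.695, -0.616, 0.34]
ft_force: [-0.4, 0.4, 0.7]
grip_width: 0.0195
```

Emit:
{"op": "carry_out", "data": {
  "series": [
    [0,0,0,0,0.6],
    [0,0,0,0,0.45],
    [0,-15,0,0,0.45],
    [0,-20,0,0,0.45],
    [0,-20,0,0,0.45],
    [0,-15,0,0,0.45],
    [0,-10,0,0,0.45],
    [0,0,0,0,0.45]
  ]
}}

```text
time: 31.12
position: [0.5732, -0.05, 0.1321]
tool_rot: [0.15, 0.693, -0.618, 0.339]
ft_force: [1.3, -0.3, -0.2]
grip_width: 0.048
```

```bash
python3 look.py w24 180 130 380 270 4; python3 lev.py t8
```

```text
t 31.12 pos [ 0.5732 -0.05    0.1321] q [-0.5605  0.5787  2.1333  1.7221  0.5249 -0.8816] w 0.048 F [ 1.3 -0.3 -0.2]
tilt 40.95 az 17.0 x [-0.7252 -0.2112 -0.6554] y [ 0.6268  0.1915 -0.7553] z [ 0.285  -0.9585 -0.0065] zaz -73.44 zslope -0.37
```

View pics/w24z.png

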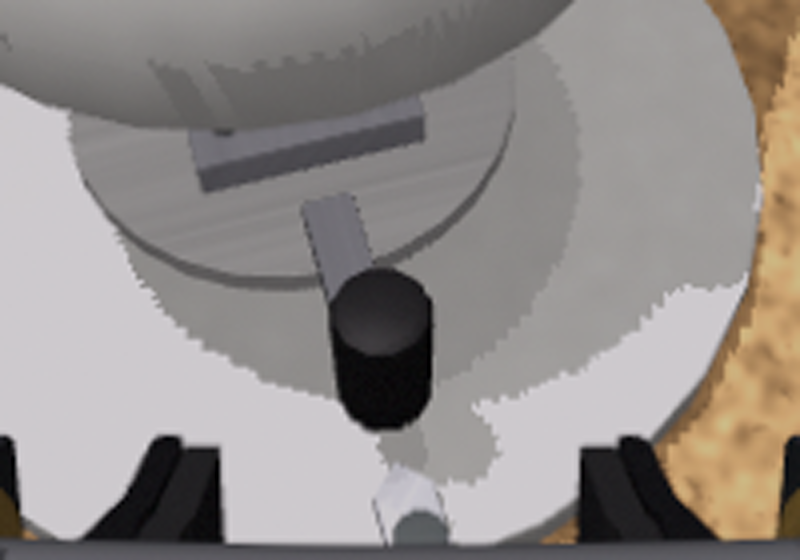

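```bash
cat > chk.py <<'E'
from fe import *
w=W('w24.npz')
g=lambda X,Y:(X/4+180-.375,Y/4+130-.375)
for ax in ([.7058,.0187],[.702,.018],[.702,.0205],[.702,.0155]):
  print(ax)
  for n,X,Y,h in [('knobtop',381,311,.086),('tip',399,466,.028),('screw',421,532,.036)]:
    q=w.atz(*g(X,Y),h);d=q[:2]-np.array(ax);print(n,q,np.degrees(np.arctan2(-d[1],-d[0])).round(2),np.hypot(*d).round(4))
# model overlay: predicted pixels for lever angle phi, at best axis; compare knob base visible bottom & sides
ax=np.array([.702,.018])
for ph in (30,31,32,33):
    a=np.radians(ph);K=ax-.092*np.array([np.cos(a),np.sin(a)])
    f=lambda x,y,z:((w.px(np.array([x,y,z]))-[180-.375,130-.375])*4).round(0)
    T=ax-.101*np.array([np.cos(a),np.sin(a)]);S=ax-.12*np.array([np.cos(a),np.sin(a)])
    print(ph,'top',f(*K,.086),'base',f(*K,.046),'tip',f(*T,.028),'screw',f(*S,.036),'armIn',f(*(ax-.05*np.array([np.cos(a),np.sin(a)])),.048))
E
python3 chk.py
```

```text
[0.7058, 0.0187]
knobtop [ 0.6239 -0.0311  0.086 ] 31.3 0.0959
tip [ 0.6159 -0.0365  0.028 ] 31.54 0.1055
screw [ 0.6002 -0.046   0.036 ] 31.51 0.1239
[0.702, 0.018]
knobtop [ 0.6239 -0.0311  0.086 ] 32.15 0.0923
tip [ 0.6159 -0.0365  0.028 ] 32.32 0.1019
screw [ 0.6002 -0.046   0.036 ] 32.17 0.1203
[0.702, 0.0205]
knobtop [ 0.6239 -0.0311  0.086 ] 33.45 0.0937
tip [ 0.6159 -0.0365  0.028 ] 33.49 0.1032
screw [ 0.6002 -0.046   0.036 ] 33.17 0.1216
[0.702, 0.0155]
knobtop [ 0.6239 -0.0311  0.086 ] 30.82 0.091
tip [ 0.6159 -0.0365  0.028 ] 31.12 0.1006
screw [ 0.6002 -0.046   0.036 ] 31.15 0.119
30 top [362. 314.] base [369. 399.] tip [380. 467.] screw [400. 536.] armIn [327. 228.]
31 top [371. 312.] base [376. 397.] tip [388. 465.] screw [409. 534.] armIn [331. 227.]
32 top [379. 310.] base [383. 395.] tip [395. 463.] screw [419. 531.] armIn [334. 226.]
33 top [388. 308.] base [391. 393.] tip [403. 461.] screw [429. 529.] armIn [338. 225.]
```

```bash
python3 - <<'E'
from h import *
def blob(f):
    z=np.load(f);g=z['p'].astype(int).max(2)[165:186,298:316]
    n,l,s,c=cv2.connectedComponentsWithStats((g<75).astype(np.uint8));
    return [(s[i][4],c[i]+[298,165]) for i in range(1,n)],z
K=None
for f in ('t6.npz','t8.npz'):
    b,z=blob(f);print(f,b)
    K=z['K'];Rm=R.from_quat(z['orientation']).as_matrix();e=z['eye']
    for s,(u,v) in b:
        if s<15: continue
        r=np.array([(u-K[0,2])/K[0,0],-(v-K[1,2])/K[1,1],-1])@Rm.T;q=e+r*((.07-e[2])/r[2]);d=q[:2]-[.7015,.0177];print(q,np.degrees(np.arctan2(-d[1],-d[0])),np.hypot(*d))
E
```

```text
t6.npz [(np.int32(47), array([305.87234043, 177.0212766 ]))]
[ 0.62031936 -0.02372914  0.07      ] 27.036707873984874 0.09114093625144475
t8.npz [(np.int32(47), array([308.82978723, 175.44680851]))]
[ 0.62441383 -0.03104863  0.07      ] 32.30890692734091 0.0912069473817206
```

Both cameras agree within a few tenths of a degree. I'll back off a little and hand in.

Emit:
{"op": "carry_out", "data": {
  "series": [
    [-15,-25,0,0,0.45],
    [-15,-25,0,0,0.45],
    [0,0,0,0,0.45],
    [0,0,0,0,0.45]
  ]
}}

```text
time: 31.72
position: [0.5643, -0.0526, 0.1875]
tool_rot: [0.148, 0.695, -0.617, 0.338]
ft_force: [1.1, 0.4, -0.5]
grip_width: 0.0478
```

```bash
python3 - <<'E'
from st import *
st()
p,d=optics.camera('top');cal=optics.get_calibration('top')
for n in ['insert','bush','tray']:
    for x in optics.boxes_of('top',n)[:2]: print(n,round(x['p'],2),(np.array(x['box'])*[560,420,560,420]).round(1))
P=cloud('top',d,cal);q=P[195:225,395:425].reshape(-1,3);q=q[q[:,2]>.035];print(q.mean(0),q[:,2].max(),len(q))
print(robot.hand_in())
E
```

```text
t 31.73 pos [ 0.5643 -0.0526  0.1875] q [-0.5795  0.4365  2.1087  1.4097  0.5359 -0.5413] w 0.0478 F [ 1.1  0.4 -0.5]
tilt 40.76 az 17.3 x [-0.7276 -0.2108 -0.6529] y [ 0.6233  0.1944 -0.7574] z [ 0.2866 -0.958  -0.0101] zaz -73.35 zslope -0.58
insert 0.58 [398.8 207.1  20.4  14.2]
insert 0.39 [256.3  20.7  68.1 149.5]
tray 0.72 [378.4 179.8  59.1  60.8]
[ 0.5366 -0.2878  0.0648] 1.0681212193014382 193
the job is handed in; nothing more can be done
None
```

I handed the job in at about 32 s. The insert stands upright in the parts tray, and the lever points at the index pointer.

- **Insert:** the wrist and top pictures taken after release show it upright, clear of the brass bush. The lever had not visibly moved by then.
- **Lever:** I pushed the knob round with the back of a finger, gripped it lightly for the last 5°, then let go and backed off.
- **Alignment:** after release, the wrist camera put the lever within about 0.2° of the pointer tip. The top camera gave 32.3° for the lever against 31.9–32.1° for the pointer. The two cameras place the stand about 4 mm apart, but that changes the difference between the two angles very little.

**Checks that were weak or off:**
- **Joint range:** moves could not tilt the tool directly, so I tilted it by pushing against the reach limit. Joint 3 then read 0.218–0.222 rad against its 0.22 limit. I took that as noise and wobble at the stop, but it may count as passing the range.
- **Insert height:** the final depth check on the insert was spoiled by missing depth readings (its maximum of 1.07 is not a real height). That it stands upright rests on the earlier pictures.
- **Bush:** the detector did not report it in the last frame.
- **Last view:** I had reached the picture limit, so I did not view a final image. The last lever figures came from images I measured by script, including the final top-camera one.

I saw no contact with the microscope or the pointer, and the forces I read stayed at about 5 N or less.

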